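# Tap a bearing cup square into a pump housing

## Robot

A 7-joint arm with a two-finger parallel gripper is mounted at the origin on the work surface. World frame = base frame: x ahead of the robot, y to its left, z up, the work surface at z = 0. Lengths are in m, angles in rad, forces in N, time in s.
With the tool pointing down it reaches from about 0.4 to 0.85 m from the base axis. Payload 10.4 kg.
Tool frame: the origin (TCP) lies on the front face of the gripper's body, between the roots of the fingers; the fingertips stand 73 mm ahead of it and the grasp point (between the pads) lies 54 mm ahead of it; x points along the fingers, y is the direction in which the jaws open and shut, and the axes are right-handed (so a half turn about x gives the same grasp; the last joint's range is limited). The gripper opens to 85 mm and grips with 20 to 120 N. Pads are 22 mm wide; open, the fingers measure 114 mm over their backs; the gripper's body (76 mm by 85 mm) begins 54 mm behind the grasp point. The pads swing forward as they close: fully open they stand 13 mm farther back than shut.
Start: joints at [-1.155, 0.332, -0.065, 1.46, 0.022, 1.35, -0.088], TCP at [0.266, 0.566, 0.304] pointing down, gripper open.
Joint ranges: [-2.6, 2.6], [-0.5, 2.12], [-1.47, 1.34], [0.16, 2.42], [-1.27, 4.41], [0.06, 2.06], [-2.6, 2.6]. Speed limits (rad/s): [2.22, 2.22, 2.79, 2.79, 3.14, 3.14, 3.14].

## Interface

Orientations are given as a unit quaternion [x, y, z, w].
In Python, from workcell import manip gives the robot as it stands. The module is installed in compiled form; this text tells all that it offers.
- The arm moves only by the tool arm_command, never from a script. Its argument "moves" is a list that holds one entry, the list of rows, each a list of 5 numbers: the closure, from 0 (fully open) to 1 (shut), then the shift along the tool's x, y, z in units of 25 mm (1.0 is 25 mm), then the turn about the tool's x in degrees. A call has 1 to 12 rows; each row shifts and turns the commanded pose from where the row before left it, along the tool's axes as they then stand; what a row does not reach is not made up. A row lasts 1/12 s, in which the tool goes at most 41.7 mm and 7.16 degrees, less where a joint would pass 70% of its speed; a pose out of reach is approached as far as the arm can. A call is refused whole if a number of a shift passes 1 or a number of a turn 7.16, either way. A call with a gripper value outside its range is refused whole. The fingers move at their own pace and stop on an object; "force" is the grip in N (left out, the last holds). Time passes only in rows, so rows that do not move let the fingers close. It gives the time, the measured TCP pose, the force and the opening at its end, in the units of the state.
- manip.get_obs(): the state, without advancing time (a new reading comes with each control period).
- manip.camera(name): name is "side" or "top" or "wrist"; returns the picture (480x640x3 uint8, red, green, blue); there is no depth.
- manip.camera_info(name): a dict with "vfov" (degrees; the focal length in pixels is half the picture's height over the tangent of half this angle, whatever the lens; pixels are square), "cx", "cy" (the principal point, pixels), "pose" (4x4, takes a point from camera to world coordinates). Camera axes: x right, y down, z forward; pixel columns grow to the right and rows downward; lengths in m; the calibration is good to about 2 mm. A picture is of the moment at which its call begins: read the wrist's pose just before it. camera_info takes no time and is no camera call; for the wrist camera it gives the pose at the moment of the call.
- manip.hand_in(): hands the job in, once; it reports no verdict.
Trained networks look in the newest picture that a camera, given by its name, has taken for a name from the list of things; names that differ only in an ending like _2 or _b are one class to them, and where a whole thing is asked for, a point or a joint stands for the part that bears it (a point fixed in the world has none). Each returns a list of dicts, best first, with "confidence" (0 to 1); they miss things now and then, are a little off and sometimes report something else, mostly with a low value. They report only what shows in the picture. A call takes as long as a camera call.
- manip.regions_of(query, camera): "mask" (480x640 bool, what is visible of it) and "rect" ([left, top, right, bottom] in pixels, round what is visible of it).
- manip.pinpoint(query, camera): "pixel" ([row, column] in pixels: a listed point, or the origin of a listed thing).
The state is a dict: "clock": time; "joint_pos": joint angles; "joint_velocities": joint speeds; "tau": joint torques, N m; "position": TCP position; "ee_rot": TCP orientation; "ft_force": force on the tool from outside, world axes, zero at the start; "torque": the same for the moment, N m; "grip_width": opening from 0.0 (shut) to 1.0 (fully open).
Only numpy, scipy, OpenCV 4.12 (cv2) and the standard library are available. Lean on these libraries where they do the work, as an engineer would, in place of code of your own. Each camera call takes 0.05 s, during which the arm holds its last target.

## Task

The steel bearing cup has only been started by hand in the bore of the blue pump housing. Take the brass drift from the stand and drive the cup down with light pushes on its rim, a little at a time on opposite sides and all round so that it never cocks, until it sits square and fully home on the shoulder; bear down on it there with a steady 20 N or so to be sure it is solid, then stand the drift back in its socket. Touch the cup only with the drift, never hard, and leave the spare cup and the other tools in the stand where they are.

Things in the scene. Friction and masses are not known exactly. Their poses are not given: they have to be found in the camera images.
- housing: Blue cast pump bearing housing, bore upwards, fixed on a 160 mm square steel plate. Origin: centre of the plate's underside on the table, z up along the bore. Foot 144 mm across, 24 mm high, bolt heads to 33 mm; boss 104 mm across; machined top face 80 mm above the table. The bore's spring-steel tolerance ring grips the cup all round by dry friction: it moves only while pushed.
- bore_face (a point): Centre of the bore in the plane of the housing's top face (80 mm above the table), z up along the bore. The bore is 74.8 mm across. Fully home, the cup's rim is 2 mm below this face.
- bore_seat (a point): Centre of the bore in the plane of the shoulder, 20 mm below the top face. The cup is home when its underside rests here. A push of about 3 to 10 N on one side of the rim sinks that side while the far side stays or rises slightly; when a side meets the shoulder the push stiffens abruptly.
- cup: Steel bearing cup, a plain ring: outer diameter 72 mm, inner 54, 18 high, flat rim 9 wide, 250 g. Origin: centre of its underside, z along its axis. It starts about square, 8 to 12 mm deep in the bore. 4 mm down on one side cocks it by some 0.06 rad. It is spoiled if it cocks more than 0.10 rad from the bore axis or the drift bears on it with more than 30 N.
- drift: Brass drift, a round bar 130 mm long, about 280 g: body 18 mm in diameter from 22 mm above its tip to the top, tapering below to a flat tip 10 mm in diameter and 12 mm long. Origin at the centre of the tip's end face, z towards the top. It stands upright, tip down, in one of the three sockets of the stand (which one varies).
- stand: Grey tool stand, a fixed block 60 x 170 x 45 mm with three sockets in a row along its y axis, 55 mm apart. Origin at the centre of its underside. Sockets are 22 mm across and 35 mm deep, their floors 10 mm above the table.
- socket0 (a point): Centre of the floor of the socket at the stand's -y end.
- socket1 (a point): Centre of the floor of the middle socket.
- socket2 (a point): Centre of the floor of the socket at the stand's +y end.
- punch: Dark steel pin punch, 120 mm long, 16 mm in diameter, upright in another socket; origin at its lower end. Leave it.
- nut_driver: Nut driver with a red plastic handle 20 mm in diameter, 120 mm long, upright in another socket; origin at its lower end. Leave it.
- spare_cup: A second bearing cup of the same size lying flat on the table; origin at the centre of its underside. Leave it.

How it is judged:
By the outcome, as a careful person would: the job done as asked, in the order asked, and still so for the second after the job is handed in, with the robot touching nothing.
It also fails if it takes over 72 s, if anything falls off the work surface, if the arm or the gripper's body presses on something with over 40 N, if the wrist force passes 120 N, or if a joint passes its speed limit or range.

## Working session

There is one attempt and no reset: what is moved stays moved. The work goes in short steps, Python scripts to look and compute and a tool call to move; the robot and the scene stay as the last step left them, time stands still between calls to the robot, and variables do not carry over. Pictures are saved under pics/ and viewed, and the job is handed in when it is done.

Besides the shell and the picture viewer there is one more tool, called by a JSON object that holds its "fn" and its "kwargs", one argument or row to a line. arm_command: Moves the arm, as the interface text tells. Its arguments: {"type":"object","properties":{"moves":{"type":"array","items":{"type":"array","items":{"type":"array","items":{"type":"number"}}}},"force":{"type":"number"}},"required":["moves"]}

```bash
mkdir -p pics; ls; cat > h.py <<'E'
from workcell import manip
import numpy as np, cv2
from scipy.spatial.transform import Rotation as R
def shot(cam,name):
    im=manip.camera(cam); cv2.imwrite('pics/'+name,im[:,:,::-1]); return im
def ray(cam,rc,z,info=None):
    i=info or manip.camera_info(cam); f=240/np.tan(np.radians(i['vfov'])/2)
    T=np.array(i['pose']); d=T[:3,:3]@np.array([(rc[1]-i['cx'])/f,(rc[0]-i['cy'])/f,1]); o=T[:3,3]
    return o+d*(z-o[2])/d[2]
def proj(cam,p,info=None):
    i=info or manip.camera_info(cam); f=240/np.tan(np.radians(i['vfov'])/2)
    T=np.array(i['pose']); q=T[:3,:3].T@(np.array(p)-T[:3,3]); return np.array([i['cy']+f*q[1]/q[2],i['cx']+f*q[0]/q[2]])
def st():
    o=manip.get_obs(); print('t',round(o['clock'],2),'p',np.round(o['position'],4),'F',np.round(o['ft_force'],1),'M',np.round(o['torque'],2),'g',round(float(o['grip_width']),3)); return o
E
python3 - <<'E'
from h import *
o=st(); print(o['ee_rot'], R.from_quat(o['ee_rot']).as_matrix().round(3))
for c in ('side','top','wrist'):
    shot(c,c+'0.png'); i=manip.camera_info(c); print(c,i['vfov'],i['cx'],i['cy'],np.round(i['pose'],3).tolist())
for c in ('side','top'):
  for q in ('bore_face','cup','drift','socket0','socket1','socket2','stand','housing','spare_cup'):
    r=manip.pinpoint(q,c); print(c,q,[(np.round(x['pixel'],1).tolist(),round(x['confidence'],2)) for x in r[:3]])
E
```

```text
pics
t 0.0 p [0.2654 0.5655 0.3031] F [-0.6  0.2  0. ] M [-0.06 -0.02  0.06] g 1.002
[ 0.15338191  0.69024687 -0.15438852  0.6900706 ] [[-0.001  0.425  0.905]
 [-0.001  0.905 -0.425]
 [-1.    -0.001  0.   ]]
side 49.923641130427754 323.5080453701261 246.31710390359845 [[0.977, -0.132, 0.169, 0.351], [-0.214, -0.559, 0.801, -0.809], [-0.011, -0.818, -0.574, 0.617], [0.0, 0.0, 0.0, 1.0]]
top 50.77642793450179 310.853846178865 238.49401705747107 [[0.004, -0.987, 0.159, 0.34], [-1.0, -0.007, -0.019, -0.066], [0.02, -0.159, -0.987, 1.138], [0.0, 0.0, 0.0, 1.0]]
wrist 70.59277589191682 312.7282251447259 239.352507143419 [[0.425, 0.86, 0.282, 0.191], [0.905, -0.404, -0.134, 0.601], [-0.001, 0.312, -0.95, 0.375], [0.0, 0.0, 0.0, 1.0]]
side bore_face [([176.1, 299.1], 0.67)]
side cup [([172.8, 298.6], 0.56), ([365.0, 393.9], 0.39)]
side drift [([320.6, 366.2], 0.9)]
side socket0 [([320.5, 365.2], 0.84), ([364.5, 396.3], 0.78), ([338.4, 377.7], 0.56)]
side socket1 [([320.5, 365.2], 0.84), ([364.5, 396.3], 0.78), ([338.4, 377.7], 0.56)]
side socket2 [([320.5, 365.2], 0.84), ([364.5, 396.3], 0.78), ([338.4, 377.7], 0.56)]
side stand [([344.9, 380.6], 0.62)]
side housing [([204.4, 300.6], 0.85)]
side spare_cup [([452.9, 387.0], 0.92)]
top bore_face [([238.0, 159.2], 0.92)]
top cup [([239.0, 163.3], 0.97)]
top drift [([226.0, 356.1], 0.5)]
top socket0 [([219.1, 401.7], 0.75), ([220.8, 381.5], 0.55), ([224.3, 355.9], 0.55)]
top socket1 [([219.1, 401.7], 0.75), ([220.8, 381.5], 0.55), ([224.3, 355.9], 0.55)]
top socket2 [([219.1, 401.7], 0.75), ([220.8, 381.5], 0.55), ([224.3, 355.9], 0.55)]
top stand [([222.1, 380.5], 0.93)]
top housing [([246.2, 169.2], 0.82)]
top spare_cup [([243.4, 458.7], 0.92)]
```

View pics/side0.png

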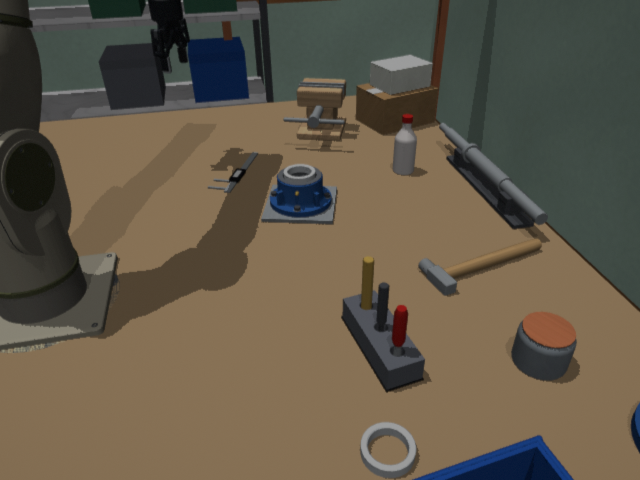

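View pics/top0.png

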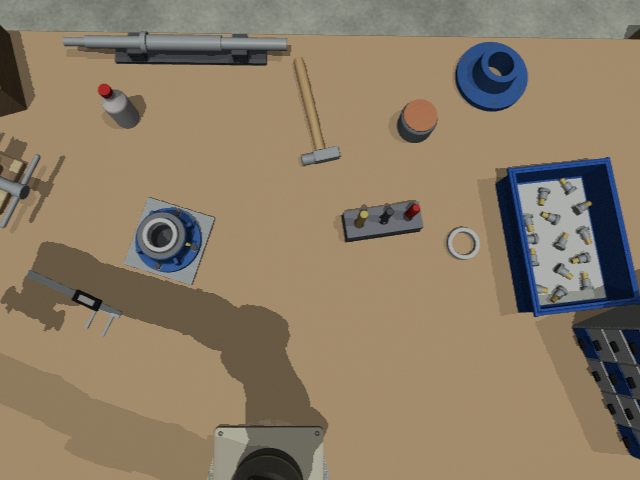

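```bash
python3 - <<'E'
from h import *
print('bore',ray('side',(176.1,299.1),.08),ray('top',(238,159.2),.08))
for p in ((320.5,365.2),(338.4,377.7),(364.5,396.3)): print('sock side',ray('side',p,.01))
for p in ((224.3,355.9),(220.8,381.5),(219.1,401.7)): print('sock top',ray('top',p,.01))
print('spare',ray('side',(452.9,387),0),ray('top',(243.4,458.7),0))
st()
E
```

```text
bore [0.51398534 0.22080871 0.08      ] [0.50960666 0.23371883 0.08      ]
sock side [ 0.5513504  -0.19360056  0.01      ]
sock side [ 0.55946738 -0.23875958  0.01      ]
sock side [ 0.57077039 -0.29865413  0.01      ]
sock top [ 0.555327   -0.18944826  0.01      ]
sock top [ 0.56386489 -0.24797061  0.01      ]
sock top [ 0.56815788 -0.29426356  0.01      ]
spare [ 0.51233907 -0.43357967  0.        ] [ 0.51446079 -0.42582502  0.        ]
t 1.05 p [0.2655 0.5658 0.3039] F [-0.9 -0.3  0.1] M [-0.05  0.   -0.02] g 1.002
```

The side view shows the brass drift (top near row 262, col 368) in the stand socket nearest the housing, with the punch in the middle and the red nut driver beyond. The housing is at about (190, 300) and the spare cup at (450, 388). I'll move over the bore first for a close wrist view.

{"fn": "arm_command", "kwargs": {
  "moves": [
    [[0, 0, -0.6, 0.9, 0], [0, 0, -0.6, 0.9, 0], [0, 0, -0.6, 0.9, 0], [0, 0, -0.6, 0.9, 0], [0, 0, -0.6, 0.9, 0], [0, 0, -0.6, 0.9, 0], [0, 0, -0.6, 0.9, 0], [0, 0, -0.6, 0.9, 0], [0, 0, -0.6, 0.9, 0], [0, 0, -0.6, 0.9, 0], [0, 0, -0.6, 0.9, 0], [0, 0, -0.6, 0.9, 0]]
  ]
}}

```text
clock: 2.05
position: [0.434, 0.2869, 0.3041]
ee_rot: [0.154, 0.69, -0.154, 0.69]
ft_force: [1.0, -0.0, -0.4]
grip_width: 1.001
```

{"fn": "arm_command", "kwargs": {
  "moves": [
    [[0, 0, -0.4, 0.9, 0], [0, 0, -0.4, 0.9, 0], [0, 0, 0, 0.9, 0], [0, 0, 0, 0, 0], [0, 0, 0, 0, 0]]
  ]
}}

```text
clock: 2.47
position: [0.4867, 0.2406, 0.3039]
ee_rot: [0.155, 0.69, -0.155, 0.69]
ft_force: [-0.8, 0.2, -0.0]
grip_width: 1.003
```

```bash
python3 - <<'E'
from h import *
o=st(); print(o['joint_pos'])
i=manip.camera_info('wrist'); im=shot('wrist','w1.png'); 
import pickle; pickle.dump(i,open('w1.pkl','wb'))
for q in ('bore_face','bore_seat','cup'):
    r=manip.pinpoint(q,'wrist'); print(q,[(np.round(x['pixel'],1).tolist(),round(x['confidence'],2)) for x in r[:3]])
print(ray('wrist',manip.pinpoint('bore_face','wrist')[0]['pixel'],.08,i))
for r in manip.regions_of('cup','wrist')[:2]:
    print(r['rect'],r['confidence'])
E
```

```text
t 2.47 p [0.4867 0.2406 0.3039] F [-0.8  0.2 -0. ] M [-0.02  0.02  0.06] g 1.003
[-0.71745948  0.14733931  0.19329322  1.69104233 -0.02912823  1.30601788
  0.61122227]
bore_face [([256.1, 316.7], 0.84), ([388.2, 37.5], 0.49)]
bore_seat [([243.9, 318.1], 0.95)]
cup []
[0.51626739 0.23053129 0.08      ]
[275.6, 216.5, 355.8, 292.3] 0.74
```

View pics/w1.png

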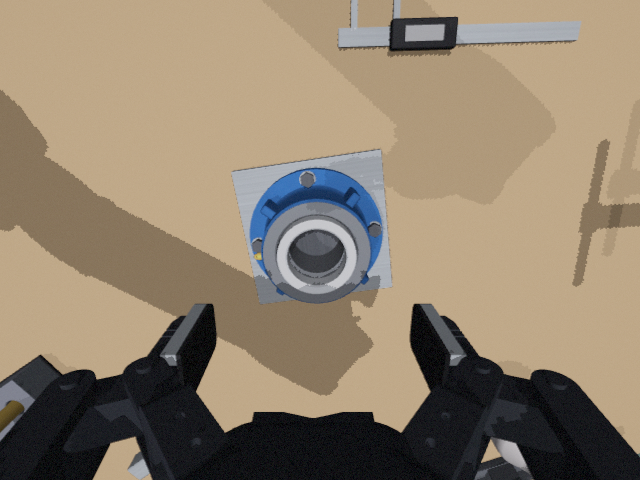

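```bash
python3 - <<'E'
from h import *
import pickle
from scipy.optimize import least_squares
i=pickle.load(open('w1.pkl','rb')); im=cv2.imread('pics/w1.png')
hsv=cv2.cvtColor(im,cv2.COLOR_BGR2HSV); 
crop=im[190:310,250:385]; cv2.imwrite('pics/w1c.png',cv2.resize(crop,None,fx=5,fy=5,interpolation=cv2.INTER_CUBIC)[:600,:])
m=((hsv[...,2]>195)&(hsv[...,1]<40)).astype(np.uint8); m[:210]=0;m[300:]=0;m[:,:265]=0;m[:,365:]=0
cs,h=cv2.findContours(m,cv2.RETR_CCOMP,cv2.CHAIN_APPROX_NONE)
cs=sorted(cs,key=len)[-2:]
for c in cs: print(len(c),cv2.fitEllipse(c))
def fit(c,r,z=None):
    c=c[:,0,:]
    def res(p):
        zz=p[2] if z is None else z
        P=[ray('wrist',(v,u),zz,i) for u,v in c]
        return [np.hypot(q[0]-p[0],q[1]-p[1])-r for q in P]
    s=least_squares(res,[.51,.23,.088],loss='soft_l1',f_scale=.001); return s.x, np.std(s.fun)
out,inn=cs[1],cs[0]
print(fit(out,.036),fit(inn,.027),fit(out,.036,.089),fit(inn,.027,.089))
# boss
e=(hsv[...,1]<60)
E
```

```text
342 ((316.2912292480469, 255.55230712890625), (66.35453033447266, 72.97620391845703), 88.4072265625)Traceback (most recent call last):
  File "<stdin>", line 18, in <module>
IndexError: list index out of range
```

View pics/w1c.png

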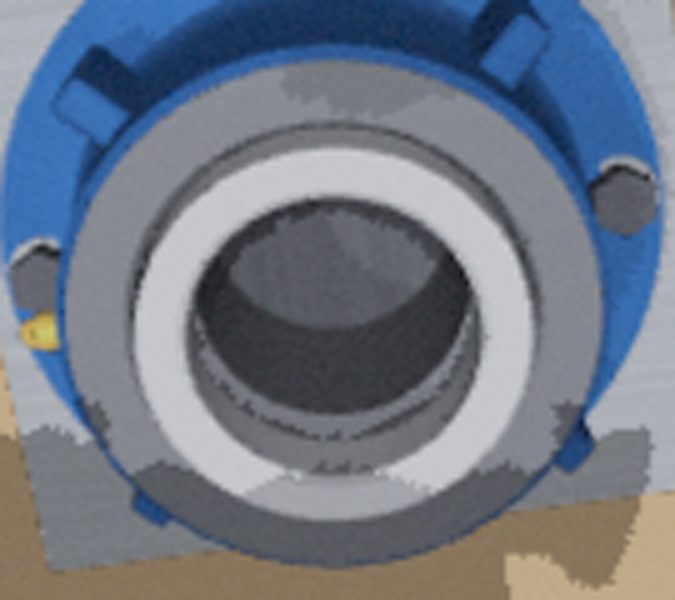

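```bash
python3 - <<'E'
from h import *
import pickle
from scipy.optimize import least_squares
i=pickle.load(open('w1.pkl','rb'))
th=np.linspace(0,2*np.pi,180)
def ext(x,y,z,r):
    P=np.array([proj('wrist',(x+r*np.cos(t),y+r*np.sin(t),z),i) for t in th]); return np.array([P[:,1].min(),P[:,1].max(),P[:,0].min(),P[:,0].max()])
def fit(e,r,z=None):
    e=np.array(e)/5+np.array([250,250,190,190])-0.4
    f=lambda p: ext(p[0],p[1],p[2] if z is None else z,r)-e
    s=least_squares(f,[.51,.23,.085] if z is None else [.51,.23]); return s.x.round(4),s.fun.round(2)
print('cup out',fit([133,535,147,521],.036), fit([133,535,147,521],.036,.088))
print('cup in',fit([186,482,197,477],.027),fit([186,482,197,477],.027,.088))
print('boss',fit([62,604,58,567],.052),fit([62,604,58,567],.052,.08))
E
```

```text
cup out (array([0.5137, 0.2313, 0.0911]), array([ 0.07, -0.07, -0.07,  0.08])) (array([0.5147, 0.2308]), array([ 0.5 , -0.5 ,  0.28, -0.37]))
cup in (array([0.5147, 0.2309, 0.0882]), array([-0.19,  0.19,  0.19, -0.2 ])) (array([0.5148, 0.2308]), array([-0.17,  0.17,  0.21, -0.22]))
boss (array([0.518 , 0.2293, 0.0705]), array([-0.05,  0.05,  0.05, -0.06])) (array([0.5151, 0.2305]), array([-1.78,  1.77, -1.28,  1.79]))
```

{"fn": "arm_command", "kwargs": {
  "moves": [
    [[0, 0, -1, 0.67, 0], [0, 0, -1, 0.67, 0], [0, 0, -1, 0.67, 0], [0, 0, -1, 0.67, 0], [0, 0, -1, 0.67, 0], [0, 0, -1, 0.67, 0], [0, 0, -1, 0.67, 0], [0, 0, -1, 0.67, 0], [0, 0, -1, 0.67, 0], [0, 0, -1, 0.67, 0], [0, 0, -1, 0.67, 0], [0, 0, -1, 0.67, 0]]
  ]
}}

```text
clock: 3.77
position: [0.5406, -0.1165, 0.3041]
ee_rot: [0.154, 0.69, -0.153, 0.69]
ft_force: [0.2, 0.5, -0.0]
grip_width: 0.999
```

{"fn": "arm_command", "kwargs": {
  "moves": [
    [[0, 0, -1, 0.67, 0], [0, 0, -0.8, 0.67, 0], [0, 0, 0, 0, 7], [0, 0, 0, 0, 7], [0, 0, 0, 0, 7], [0, 0, 0, 0, 7], [0, 0, 0, 0, 7], [0, 0, 0, 0, 7], [0, 0, 0, 0, 7], [0, 0, 0, 0, 7], [0, 0, 0, 0, 0], [0, 0, 0, 0, 0]]
  ]
}}

```text
clock: 4.77
position: [0.5519, -0.17, 0.3039]
ee_rot: [0.459, 0.538, -0.459, 0.538]
ft_force: [0.5, -0.5, 0.8]
grip_width: 1.002
```

```bash
python3 - <<'E'
from h import *
o=st(); print(o['joint_pos'],R.from_quat(o['ee_rot']).as_matrix().round(3).tolist())
i=manip.camera_info('wrist'); im=shot('wrist','w2.png'); 
import pickle; pickle.dump(i,open('w2.pkl','wb'))
for q in ('drift','socket0','stand'):
    r=manip.pinpoint(q,'wrist'); print(q,[(np.round(x['pixel'],1).tolist(),round(x['confidence'],2),ray('wrist',x['pixel'],.01,i).round(4).tolist()) for x in r[:3]])
for q in ('drift','punch','nut_driver'):
  for r in manip.regions_of(q,'wrist')[:2]:
    print(q,r['rect'],r['confidence'])
E
```

```text
t 4.77 p [ 0.5519 -0.17    0.3039] F [ 0.5 -0.5  0.8] M [-0.01  0.03 -0.01] g 1.002
[-0.32596585  0.25281303  0.65239918  1.62236924 -0.15765311  1.31986004
  0.50971834] [[-0.0, 0.987, 0.159], [0.0, 0.159, -0.987], [-1.0, 0.0, -0.0]]
drift [([224.6, 308.9], 0.92, [0.5491, -0.1921, 0.01])]
socket0 [([225.4, 309.7], 0.84, [0.5501, -0.1928, 0.01]), ([272.7, 309.1], 0.8, [0.5584, -0.2498, 0.01])]
stand [([266.6, 305.9], 0.58, [0.5535, -0.2428, 0.01])]
drift [298.7, 224.0, 321.0, 284.9] 0.59
punch [298.5, 282.4, 317.2, 332.8] 0.85
nut_driver [295.9, 336.0, 320.8, 386.3] 0.64
```

View pics/w2.png

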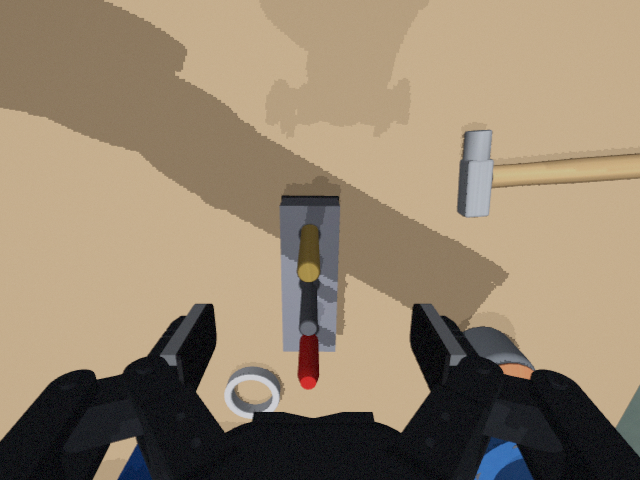

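```bash
python3 - <<'E'
from h import *
import pickle
i=pickle.load(open('w2.pkl','rb')); im=cv2.imread('pics/w2.png')
cv2.imwrite('pics/w2c.png',cv2.resize(im[190:310,270:350],None,fx=5,fy=5,interpolation=cv2.INTER_CUBIC))
for p in [(271,308.5),(273,309)]: print(ray('wrist',p,.14,i))
E
```

```text
[ 0.55021515 -0.1916078   0.14      ]
[ 0.55084068 -0.19316732  0.14      ]
```

View pics/w2c.png

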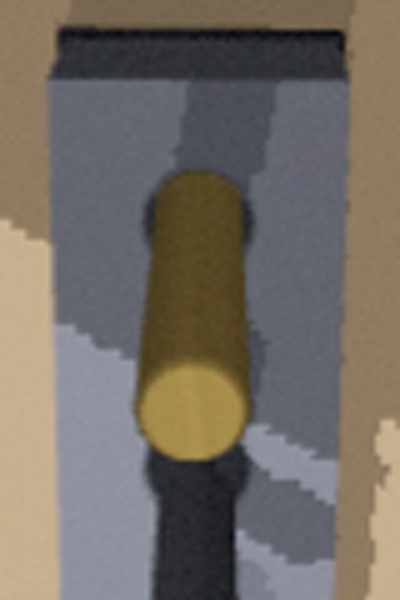

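The drift stands upright with its top centre at about (0.550, −0.192) in the wrist view. Going down to grasp it.

{"fn": "arm_command", "kwargs": {
  "moves": [
    [[0, 0, -0.18, 0.87, 0], [0, 1, 0, 0, 0], [0, 1, 0, 0, 0], [0, 1, 0, 0, 0], [0, 1, 0, 0, 0], [0, 0.8, 0, 0, 0], [0, 0.6, 0, 0, 0], [0, 0.4, 0, 0, 0], [0, 0, 0, 0, 0], [0, 0, 0, 0, 0]]
  ]
}}

```text
clock: 5.95
position: [0.5508, -0.1929, 0.1591]
ee_rot: [0.46, 0.537, -0.46, 0.537]
ft_force: [-0.3, 0.3, -0.2]
grip_width: 1.001
```

```bash
python3 - <<'E'
from h import *
st(); shot('wrist','w3.png')
E
```

```text
t 5.95 p [ 0.5508 -0.1929  0.1591] F [-0.3  0.3 -0.2] M [ 0.02  0.   -0.03] g 1.001
```

View pics/w3.png

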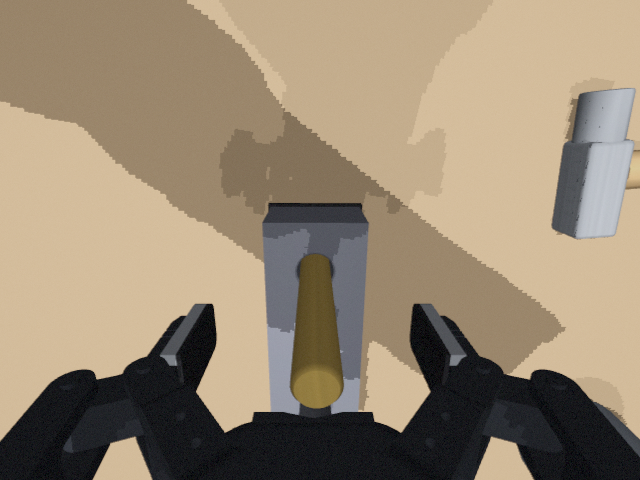

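The drift is centred between the jaws (top at row 385, col 317). Closing.

{"fn": "arm_command", "kwargs": {
  "moves": [
    [[1, 0, 0, 0, 0], [1, 0, 0, 0, 0], [1, 0, 0, 0, 0], [1, 0, 0, 0, 0], [1, 0, 0, 0, 0], [1, 0, 0, 0, 0], [1, 0, 0, 0, 0], [1, 0, 0, 0, 0], [1, 0, 0, 0, 0], [1, 0, 0, 0, 0]]
  ],
  "force": 90
}}

```text
clock: 6.83
position: [0.5511, -0.1928, 0.1593]
ee_rot: [0.46, 0.537, -0.46, 0.537]
ft_force: [0.5, 0.7, 4.6]
grip_width: 0.187
```

```bash
python3 - <<'E'
from h import *
st()
E
```

```text
t 6.83 p [ 0.5511 -0.1928  0.1593] F [0.5 0.7 4.6] M [ 0.17 -0.4   0.03] g 0.187
```

{"fn": "arm_command", "kwargs": {
  "moves": [
    [[1, -0.3, 0, 0, 0], [1, -0.6, 0, 0, 0], [1, -1, 0, 0, 0], [1, -1, 0, 0, 0], [1, -1, 0, 0, 0], [1, -0.6, 0, 0, 0], [1, 0, 0, 0, 0], [1, 0, 0, 0, 0]]
  ]
}}

```text
clock: 7.5
position: [0.5504, -0.1928, 0.2711]
ee_rot: [0.46, 0.537, -0.46, 0.537]
ft_force: [-0.4, 0.3, -3.8]
grip_width: 0.187
```

```bash
python3 - <<'E'
from h import *
st(); shot('wrist','w4.png'); shot('side','s4.png')
im=cv2.imread('pics/s4.png'); cv2.imwrite('pics/s4c.png',cv2.resize(im[100:340,270:470],None,fx=2.5,fy=2.5))
E
```

```text
t 7.5 p [ 0.5504 -0.1928  0.2711] F [-0.4  0.3 -3.8] M [-0.03  0.03  0.02] g 0.187
```

View pics/w4.png

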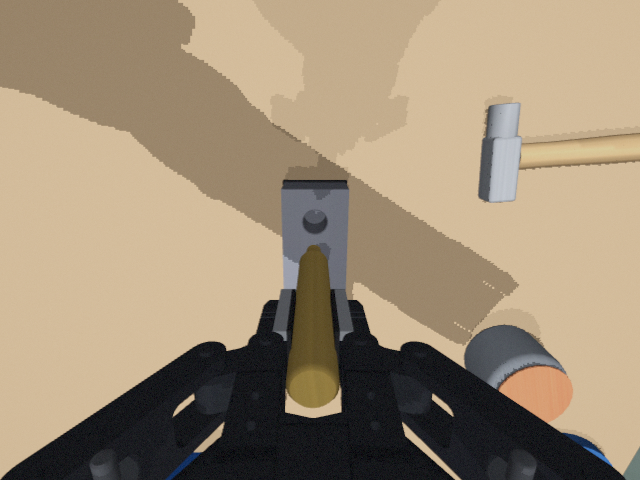

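View pics/s4c.png

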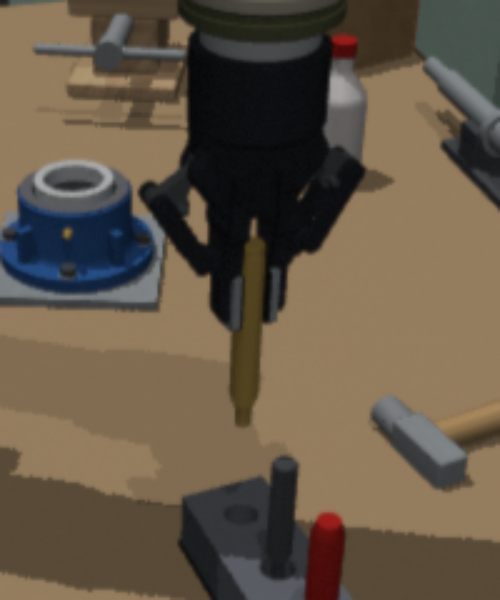

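The drift is held: tip at (248, 314) in the wrist view, top at (387, 313), and socket2 or socket0 is empty at (221, 315). Next check is its tilt.

```bash
python3 - <<'E'
from h import *
o=manip.get_obs(); i=manip.camera_info('wrist'); p=np.array(o['position'])
for L in (.019,.1493): print(L,proj('wrist',p-[0,0,L],i))
print('socket hole top', ray('wrist',(221,314.5),.045,i))
s=manip.camera_info('side')
for L in (.019,.1493): print(L,proj('side',p-[0,0,L],s))
print(ray('wrist',(251,314),p[2]-.1493,i)-p, ray('wrist',(387,313),p[2]-.019,i)-p)
E
```

```text
0.019 [389.18345108 318.43952302]
0.1493 [251.64503914 316.02447914]
socket hole top [ 0.54874357 -0.19089639  0.045     ]
0.019 [196.42409493 369.93789412]
0.1493 [268.64597784 366.5868111 ]
[-0.0014595   0.00025287 -0.1493    ] [-0.00189559  0.00058902 -0.019     ]
```

{"fn": "arm_command", "kwargs": {
  "moves": [
    [[1, 0, 0.1, -1, 0], [1, 0, 0.1, -1, 0], [1, 0, 0.1, -1, 0], [1, 0, 0.1, -1, 0], [1, 0, 0.1, -1, 0], [1, 0, 0.1, -1, 0], [1, 0, 0.1, -1, 0], [1, 0, 0.1, -1, 0], [1, 0, 0.1, -1, 0], [1, 0, 0.1, -1, 0], [1, 0, 0.1, -1, 0], [1, 0, 0.1, -1, 0]]
  ]
}}

```text
clock: 8.6
position: [0.5332, 0.1093, 0.2697]
ee_rot: [0.459, 0.538, -0.461, 0.537]
ft_force: [0.4, -0.3, -3.6]
grip_width: 0.183
```

{"fn": "arm_command", "kwargs": {
  "moves": [
    [[1, 0, 0.1, -1, 0], [1, 0, 0, -1, 0], [1, 0, 0, -1, 0], [1, 0, 0, -1, 0], [1, 0, 0, -1, 0], [1, 0, 0, 0, 0], [1, 0, 0, 0, 0]]
  ]
}}

```text
clock: 9.18
position: [0.5162, 0.2336, 0.2695]
ee_rot: [0.458, 0.538, -0.46, 0.537]
ft_force: [0.1, -0.8, -2.5]
grip_width: 0.186
```

```bash
python3 - <<'E'
from h import *
import pickle
o=st(); i=manip.camera_info('wrist'); im=shot('wrist','w5.png'); pickle.dump((i,o),open('w5.pkl','wb'))
im=cv2.imread('pics/w5.png'); cv2.imwrite('pics/w5c.png',cv2.resize(im[170:370,210:410],None,fx=3,fy=3,interpolation=cv2.INTER_CUBIC))
shot('top','t5.png'); shot('side','s5.png')
a=cv2.imread('pics/t5.png')[180:300,100:220]; b=cv2.imread('pics/s5.png')[90:230,240:360]
cv2.imwrite('pics/ts5.png',np.hstack([cv2.resize(a,(400,400)),cv2.resize(b,(343,400))]))
E
```

```text
t 9.18 p [0.5162 0.2336 0.2695] F [ 0.1 -0.8 -2.5] M [-0.07 -0.03 -0.01] g 0.186
```

View pics/w5c.png

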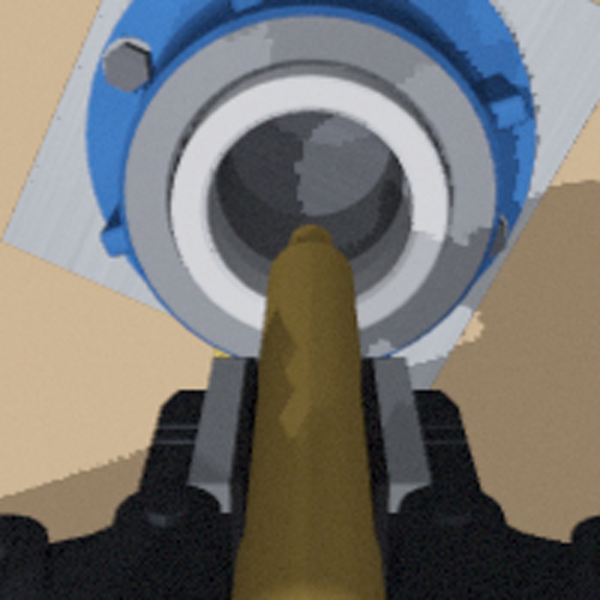

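View pics/ts5.png

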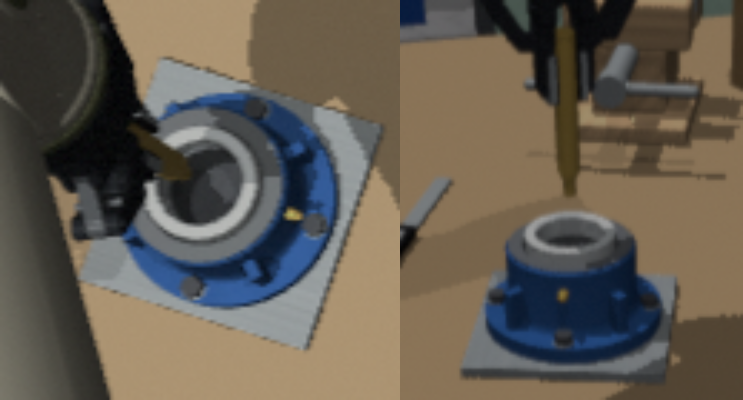

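```bash
python3 - <<'E'
from h import *
import pickle
from scipy.optimize import least_squares
i,o=pickle.load(open('w5.pkl','rb')); p=np.array(o['position'])
th=np.linspace(0,2*np.pi,180)
def ext(x,y,z,r):
    P=np.array([proj('wrist',(x+r*np.cos(t),y+r*np.sin(t),z),i) for t in th]); return np.array([P[:,1].min(),P[:,1].max(),P[:,0].min()])
def fit(e,r,z=None):
    e=np.array(e)/3+np.array([210,210,170])-0.33
    f=lambda q: ext(q[0],q[1],q[2] if z is None else z,r)-e
    s=least_squares(f,[.51,.23,.085] if z is None else [.51,.23]); return s.x.round(4),s.fun.round(2)
for z in (None,.088): print(fit([169,449,76],.036,z),fit([208,411,110],.027,z))
t=p-[0,0,.1493]; print('tip pred',proj('wrist',t,i),'top edge obs row',170+225/3)
print([proj('wrist',t+np.array([.005*np.cos(a),.005*np.sin(a),0]),i).round(1).tolist() for a in (0,1.57,3.14,4.71)])
j=manip.camera_info('top'); print('top tip pred',proj('top',t,j)); j=manip.camera_info('side'); print('side tip pred',proj('side',t,j))
print('cup in top', [proj('top',(.5145,.231,.09)), proj('side',(.5145,.231,.09))])
E
```

```text
(array([0.514 , 0.2312, 0.0925]), array([ 0.,  0., -0.])) (array([0.5144, 0.2297, 0.0836]), array([-0., -0.,  0.]))
(array([0.5141, 0.2304]), array([ 0.79, -0.79, -0.06])) (array([0.5142, 0.2307]), array([-0.57,  0.57,  0.04]))
tip pred [251.17909737 316.07271131] top edge obs row 245.0
[[252.2, 323.2], [244.4, 317.2], [250.1, 308.9], [257.8, 314.9]]
top tip pred [231.65518378 153.95696973]
side tip pred [157.24697092 298.35966725]
cup in top [array([234.93096357, 159.30569927]), array([170.06952754, 298.36145435])]
```

Wrist view: cup rim centred near col 313, rows 195–280, square in the bore, with the drift tip at (247, 313) above it. Side-by-side checks agree on the cup centre at about (0.5155, 0.2315) with the rim at about z = 0.089. Moving to the first rim point (+tool y) and feeling down.

{"fn": "arm_command", "kwargs": {
  "moves": [
    [[1, 0, 0.56, 0.04, 0], [1, 0, 0.56, 0.04, 0], [1, 0.5, 0, 0, 0], [1, 0.4, 0, 0, 0], [1, 0.16, 0, 0, 0], [1, 0, 0, 0, 0], [1, 0, 0, 0, 0]]
  ]
}}

```text
clock: 9.92
position: [0.5447, 0.2343, 0.2445]
ee_rot: [0.46, 0.537, -0.46, 0.537]
ft_force: [0.0, -0.5, -2.7]
grip_width: 0.19
```

```bash
cat > lk.py <<'E'
from h import *
import sys
def lk(n):
    o=st(); T=np.array(o['position'])-[.5155,.2315,0]; print('yz',T@[.987,.159,0]*1000,T@[.159,-.987,0]*1000,'tip z',(T[2]-.1493)*1000)
    shot('wrist',n+'w.png');shot('side',n+'s.png');shot('top',n+'t.png')
    w=cv2.imread(f'pics/{n}w.png')[170:350,210:410]; s=cv2.imread(f'pics/{n}s.png')[120:220,250:350]; t=cv2.imread(f'pics/{n}t.png')[185:285,110:210]
    r=lambda a,k:cv2.resize(a,None,fx=k,fy=k,interpolation=cv2.INTER_CUBIC)
    b=np.vstack([r(s,2.9),r(t,2.9)])[:540]; w=r(w,2.3)
    w=cv2.copyMakeBorder(w,0,max(0,b.shape[0]-w.shape[0]),0,0,cv2.BORDER_CONSTANT)
    cv2.imwrite(f'pics/{n}.png',np.hstack([w[:b.shape[0]],b]))
if len(sys.argv)>1: lk(sys.argv[1])
E
python3 lk.py a1
```

```text
t 9.92 p [0.5447 0.2343 0.2445] F [ 0.  -0.5 -2.7] M [-0.03 -0.06 -0.03] g 0.19
yz 29.311748796739092 1.843741324757707 tip z 95.1840139665017
```

View pics/a1.png

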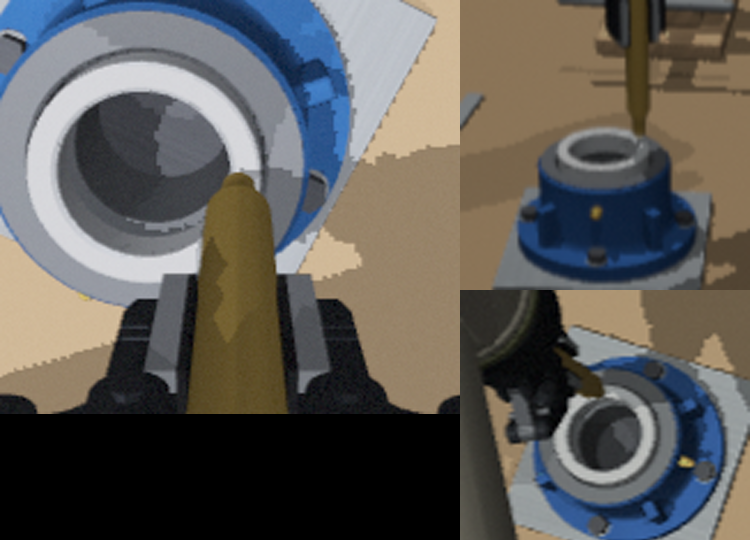

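The tip is over the +y side of the rim, at about 29 mm radius. Now down slowly.

{"fn": "arm_command", "kwargs": {
  "moves": [
    [[1, 0.08, 0, -0.06, 0], [1, 0.04, 0, 0, 0], [1, 0.04, 0, 0, 0], [1, 0.04, 0, 0, 0], [1, 0, 0, 0, 0]]
  ]
}}

```text
clock: 10.48
position: [0.545, 0.236, 0.2397]
ee_rot: [0.46, 0.537, -0.46, 0.537]
ft_force: [0.3, -0.8, -4.5]
grip_width: 0.189
```

{"fn": "arm_command", "kwargs": {
  "moves": [
    [[1, 0.04, 0, 0, 0], [1, 0, 0, 0, 0]]
  ]
}}

```text
clock: 10.65
position: [0.5452, 0.236, 0.2389]
ee_rot: [0.46, 0.537, -0.46, 0.537]
ft_force: [-0.2, -0.3, -2.7]
grip_width: 0.188
```

{"fn": "arm_command", "kwargs": {
  "moves": [
    [[1, 0.04, 0, 0, 0], [1, 0, 0, 0, 0]]
  ]
}}

```text
clock: 10.82
position: [0.5453, 0.236, 0.2382]
ee_rot: [0.46, 0.537, -0.46, 0.537]
ft_force: [-0.0, 0.1, -0.6]
grip_width: 0.189
```

{"fn": "arm_command", "kwargs": {
  "moves": [
    [[1, 0.04, 0, 0, 0], [1, 0, 0, 0, 0]]
  ]
}}

```text
clock: 10.98
position: [0.5454, 0.236, 0.2373]
ee_rot: [0.46, 0.537, -0.46, 0.537]
ft_force: [0.3, -1.2, 0.9]
grip_width: 0.186
```

{"fn": "arm_command", "kwargs": {
  "moves": [
    [[1, 0.04, 0, 0, 0], [1, 0, 0, 0, 0]]
  ]
}}

```text
clock: 11.15
position: [0.5455, 0.236, 0.2362]
ee_rot: [0.46, 0.537, -0.46, 0.537]
ft_force: [1.0, 0.3, 2.1]
grip_width: 0.185
```

```bash
python3 lk.py a2
```

```text
t 11.15 p [0.5455 0.236  0.2362] F [1.  0.3 2.1] M [-0.06 -0.53 -0.03] g 0.185
yz 30.29651276833321 0.3240604318415718 tip z 86.8640297674588
```

View pics/a2.png

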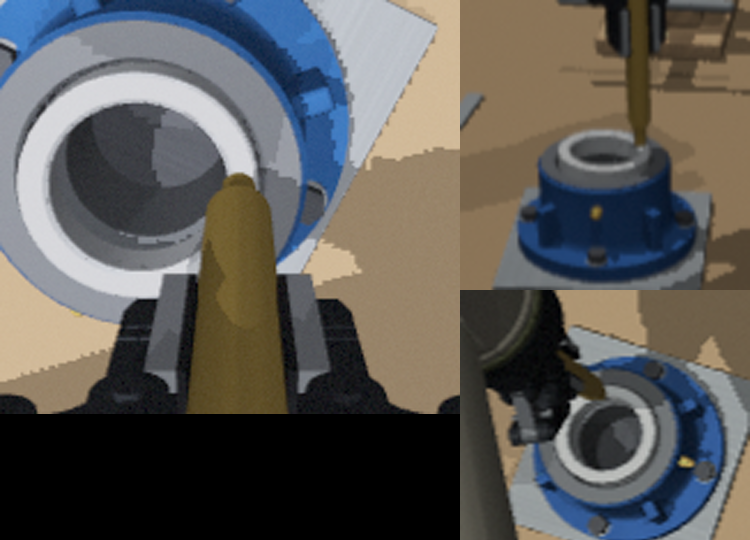

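The tip sits on the rim at the +y side and that side has sunk about 2 mm under a push of about 5 N. Next is the opposite side.

{"fn": "arm_command", "kwargs": {
  "moves": [
    [[1, -0.28, 0, 0, 0], [1, 0, -0.4, 0, 0], [1, 0, -0.8, 0, 0], [1, 0, -0.8, 0, 0], [1, 0, -0.37, 0, 0], [1, 0.13, 0, 0, 0], [1, 0.04, 0, 0, 0], [1, 0.04, 0, 0, 0], [1, 0.04, 0, 0, 0], [1, 0.03, 0, 0, 0], [1, 0.03, 0, 0, 0], [1, 0, 0, 0, 0]]
  ]
}}

```text
clock: 12.3
position: [0.4869, 0.2269, 0.2349]
ee_rot: [0.46, 0.537, -0.46, 0.537]
ft_force: [-0.9, 1.1, -0.8]
grip_width: 0.189
```

```bash
python3 lk.py a3
```

```text
t 12.3 p [0.4869 0.2269 0.2349] F [-0.9  1.1 -0.8] M [0.12 0.26 0.03] g 0.189
yz -29.00849285431797 -0.008562505399989378 tip z 85.61964527937826
```

View pics/a3.png

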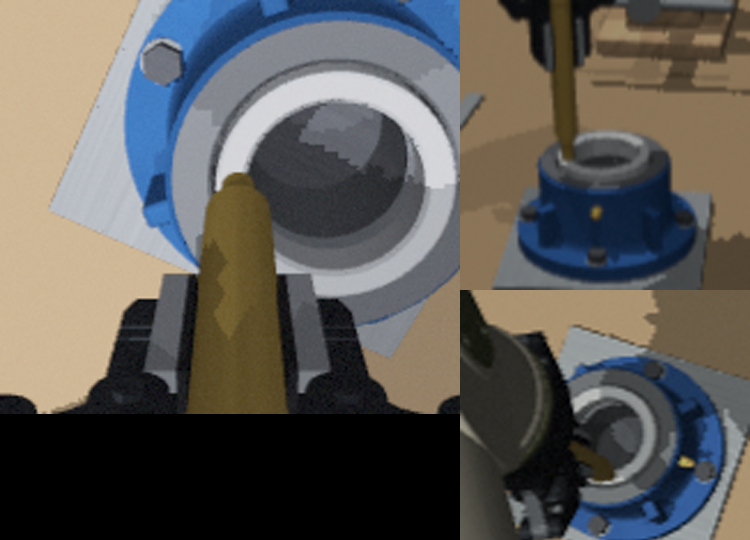

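{"fn": "arm_command", "kwargs": {
  "moves": [
    [[1, -0.28, 0, 0, 0], [1, 0, 0.2, 0.2, 0], [1, 0, 0.6, 0.6, 0], [1, 0, 0.36, 0.36, 0], [1, 0.1, 0, 0, 0], [1, 0.06, 0, 0, 0], [1, 0.04, 0, 0, 0], [1, 0.04, 0, 0, 0], [1, 0.04, 0, 0, 0], [1, 0.04, 0, 0, 0], [1, 0.02, 0, 0, 0], [1, 0, 0, 0, 0]]
  ]
}}

```text
clock: 13.45
position: [0.5195, 0.2029, 0.2339]
ee_rot: [0.46, 0.537, -0.46, 0.537]
ft_force: [-0.9, -0.3, 2.1]
grip_width: 0.188
```

```bash
python3 lk.py a4
```

```text
t 13.45 p [0.5195 0.2029 0.2339] F [-0.9 -0.3  2.1] M [0.02 0.55 0.04] g 0.188
yz -0.5771963985834101 28.848181723508375 tip z 84.55848827336332
```

View pics/a4.png

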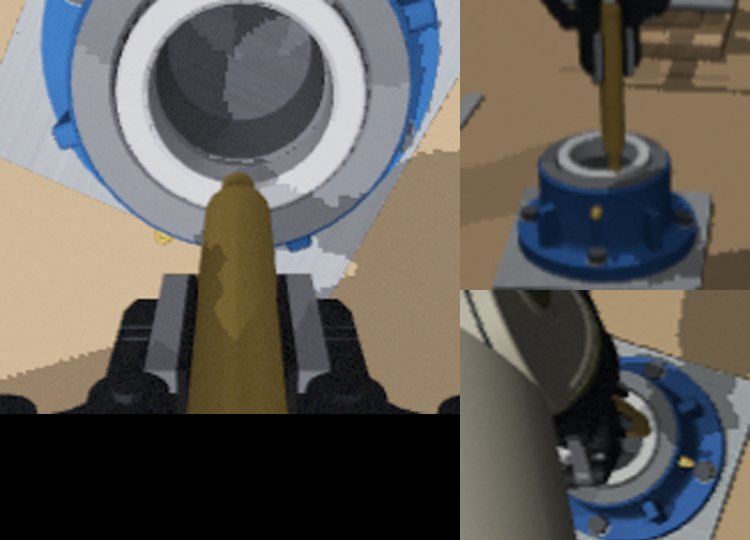

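{"fn": "arm_command", "kwargs": {
  "moves": [
    [[1, -0.28, 0, 0, 0], [1, 0, 0.02, -0.4, 0], [1, 0, 0, -0.8, 0], [1, 0, 0, -0.8, 0], [1, 0, 0, -0.31, 0], [1, 0.1, 0, 0, 0], [1, 0.05, 0, 0, 0], [1, 0.04, 0, 0, 0], [1, 0.04, 0, 0, 0], [1, 0.04, 0, 0, 0], [1, 0.04, 0, 0, 0], [1, 0, 0, 0, 0]]
  ]
}}

```text
clock: 14.6
position: [0.5116, 0.2593, 0.233]
ee_rot: [0.46, 0.537, -0.46, 0.537]
ft_force: [0.3, -1.4, -0.6]
grip_width: 0.19
```

```bash
python3 lk.py a5
```

```text
t 14.6 p [0.5116 0.2593 0.233 ] F [ 0.3 -1.4 -0.6] M [-0.23 -0.14 -0.01] g 0.19
yz 0.571473479146407 -28.014148183864947 tip z 83.69827220731732
```

View pics/a5.png

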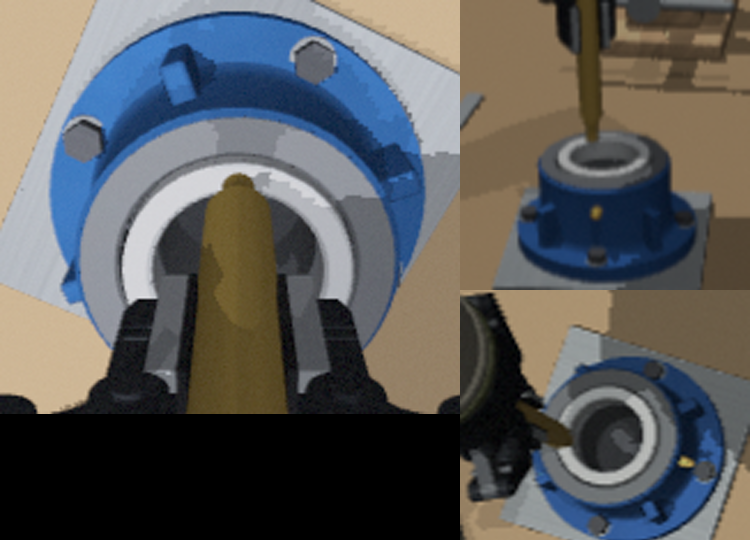

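{"fn": "arm_command", "kwargs": {
  "moves": [
    [[1, -0.28, 0, 0, 0], [1, 0, 0.2, 0.2, 0], [1, 0, 0.6, 0.6, 0], [1, 0, 0.33, 0.32, 0], [1, 0.1, 0, 0, 0], [1, 0.05, 0, 0, 0], [1, 0.04, 0, 0, 0], [1, 0.04, 0, 0, 0], [1, 0.04, 0, 0, 0], [1, 0.04, 0, 0, 0], [1, 0, 0, 0, 0]]
  ]
}}

```text
clock: 15.67
position: [0.5433, 0.2369, 0.2323]
ee_rot: [0.46, 0.537, -0.46, 0.537]
ft_force: [-1.2, 0.4, -1.5]
grip_width: 0.18
```

{"fn": "arm_command", "kwargs": {
  "moves": [
    [[1, -0.28, 0, 0, 0], [1, 0, -0.4, 0, 0], [1, 0, -0.8, 0, 0], [1, 0, -0.8, 0, 0], [1, 0, -0.32, 0, 0], [1, 0.12, 0, 0, 0], [1, 0.04, 0, 0, 0], [1, 0.04, 0, 0, 0], [1, 0.04, 0, 0, 0], [1, 0.04, 0, 0, 0], [1, 0.03, 0, 0, 0], [1, 0, 0, 0, 0]]
  ]
}}

```text
clock: 16.67
position: [0.4866, 0.2276, 0.2315]
ee_rot: [0.46, 0.537, -0.46, 0.537]
ft_force: [0.3, 0.4, -0.0]
grip_width: 0.186
```

```bash
python3 lk.py a6
```

```text
t 16.67 p [0.4866 0.2276 0.2315] F [ 0.3  0.4 -0. ] M [ 0.04 -0.19 -0.02] g 0.186
yz -29.120385168193405 -0.7298691838649461 tip z 82.16743186815387
```

View pics/a6.png

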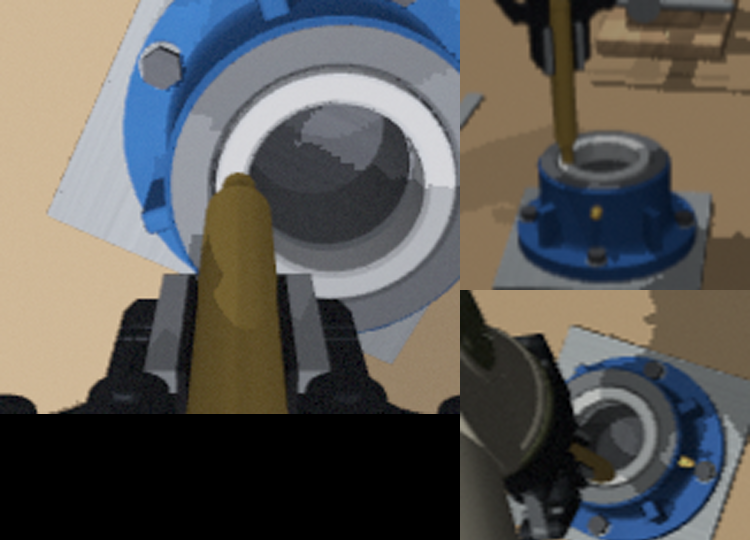

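{"fn": "arm_command", "kwargs": {
  "moves": [
    [[1, -0.28, 0, 0, 0], [1, 0, 0.2, 0.2, 0], [1, 0, 0.6, 0.6, 0], [1, 0, 0.37, 0.38, 0], [1, 0.1, 0, 0, 0], [1, 0.05, 0, 0, 0], [1, 0.04, 0, 0, 0], [1, 0.04, 0, 0, 0], [1, 0.04, 0, 0, 0], [1, 0.04, 0, 0, 0], [1, 0, 0, 0, 0]]
  ]
}}

```text
clock: 17.73
position: [0.5194, 0.2033, 0.2307]
ee_rot: [0.46, 0.537, -0.46, 0.537]
ft_force: [0.1, 0.1, -3.3]
grip_width: 0.186
```

{"fn": "arm_command", "kwargs": {
  "moves": [
    [[1, -0.28, 0, 0, 0], [1, 0, 0.01, -0.4, 0], [1, 0, 0, -0.8, 0], [1, 0, 0, -0.8, 0], [1, 0, 0, -0.32, 0], [1, 0.12, 0, 0, 0], [1, 0.04, 0, 0, 0], [1, 0.04, 0, 0, 0], [1, 0.04, 0, 0, 0], [1, 0.04, 0, 0, 0], [1, 0.03, 0, 0, 0], [1, 0, 0, 0, 0]]
  ]
}}

```text
clock: 18.73
position: [0.5113, 0.2596, 0.2301]
ee_rot: [0.46, 0.537, -0.46, 0.537]
ft_force: [0.2, -1.7, -1.1]
grip_width: 0.19
```

```bash
python3 lk.py a7
```

```text
t 18.73 p [0.5113 0.2596 0.2301] F [ 0.2 -1.7 -1.1] M [-0.36 -0.02 -0.01] g 0.19
yz 0.3339705764457461 -28.41116952033146 tip z 80.80687424989588
```

View pics/a7.png

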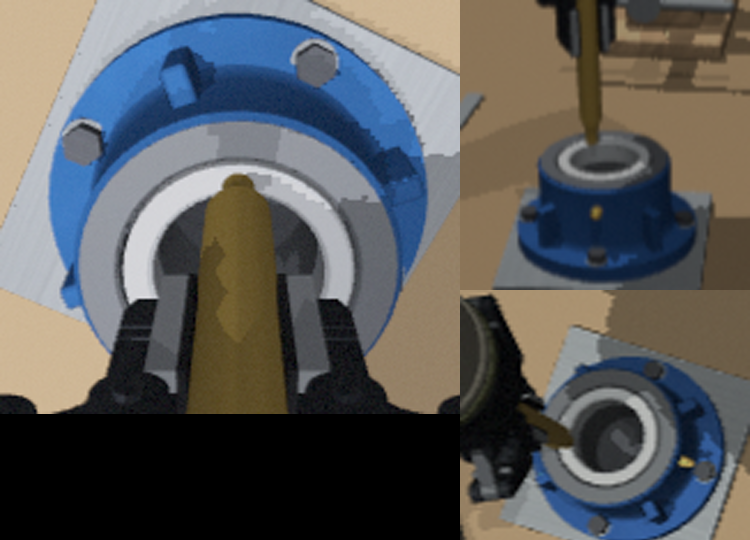

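{"fn": "arm_command", "kwargs": {
  "moves": [
    [[1, -0.28, 0, 0, 0], [1, 0, 0.2, 0.2, 0], [1, 0, 0.6, 0.6, 0], [1, 0, 0.34, 0.34, 0], [1, 0.1, 0, 0, 0], [1, 0.05, 0, 0, 0], [1, 0.04, 0, 0, 0], [1, 0.04, 0, 0, 0], [1, 0.04, 0, 0, 0], [1, 0.04, 0, 0, 0], [1, 0, 0, 0, 0]]
  ]
}}

```text
clock: 19.8
position: [0.5433, 0.2369, 0.2293]
ee_rot: [0.46, 0.537, -0.46, 0.537]
ft_force: [-1.2, 0.6, -1.7]
grip_width: 0.187
```

{"fn": "arm_command", "kwargs": {
  "moves": [
    [[1, -0.28, 0, 0, 0], [1, 0, -0.4, 0, 0], [1, 0, -0.8, 0, 0], [1, 0, -0.8, 0, 0], [1, 0, -0.32, 0, 0], [1, 0.12, 0, 0, 0], [1, 0.04, 0, 0, 0], [1, 0.04, 0, 0, 0], [1, 0.04, 0, 0, 0], [1, 0.03, 0, 0, 0], [1, 0.02, 0, 0, 0], [1, 0, 0, 0, 0]]
  ]
}}

```text
clock: 20.8
position: [0.4867, 0.2276, 0.2292]
ee_rot: [0.46, 0.537, -0.46, 0.537]
ft_force: [0.9, -0.7, 1.0]
grip_width: 0.188
```

```bash
python3 lk.py a8
```

```text
t 20.8 p [0.4867 0.2276 0.2292] F [ 0.9 -0.7  1. ] M [-0.09 -0.08  0.03] g 0.188
yz -29.017040557982707 -0.7482977468545496 tip z 79.91285476516052
```

View pics/a8.png

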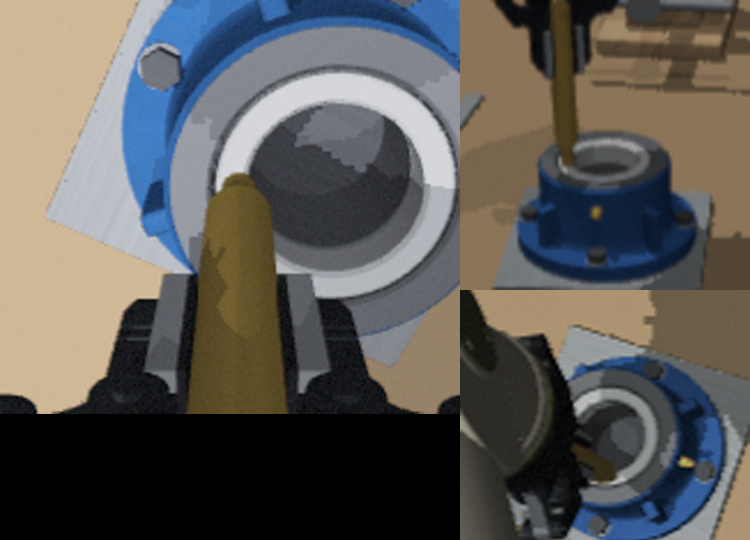

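{"fn": "arm_command", "kwargs": {
  "moves": [
    [[1, -0.28, 0, 0, 0], [1, 0, 0.2, 0.2, 0], [1, 0, 0.6, 0.6, 0], [1, 0, 0.37, 0.38, 0], [1, 0.1, 0, 0, 0], [1, 0.06, 0, 0, 0], [1, 0.04, 0, 0, 0], [1, 0.04, 0, 0, 0], [1, 0.04, 0, 0, 0], [1, 0.03, 0, 0, 0], [1, 0, 0, 0, 0]]
  ]
}}

```text
clock: 21.87
position: [0.5193, 0.2033, 0.2283]
ee_rot: [0.46, 0.537, -0.46, 0.537]
ft_force: [-1.4, -0.3, -1.2]
grip_width: 0.189
```

{"fn": "arm_command", "kwargs": {
  "moves": [
    [[1, -0.28, 0, 0, 0], [1, 0, 0.01, -0.4, 0], [1, 0, 0, -0.8, 0], [1, 0, 0, -0.8, 0], [1, 0, 0, -0.32, 0], [1, 0.1, 0, 0, 0], [1, 0.05, 0, 0, 0], [1, 0.04, 0, 0, 0], [1, 0.04, 0, 0, 0], [1, 0.04, 0, 0, 0], [1, 0.03, 0, 0, 0], [1, 0, 0, 0, 0]]
  ]
}}

```text
clock: 22.87
position: [0.5113, 0.2596, 0.2278]
ee_rot: [0.46, 0.537, -0.46, 0.537]
ft_force: [0.0, -0.9, -2.3]
grip_width: 0.188
```

```bash
python3 lk.py a9
```

```text
t 22.87 p [0.5113 0.2596 0.2278] F [ 0.  -0.9 -2.3] M [-0.32 -0.08 -0.01] g 0.188
yz 0.2901737589261166 -28.42120778544781 tip z 78.52443940056
```

View pics/a9.png

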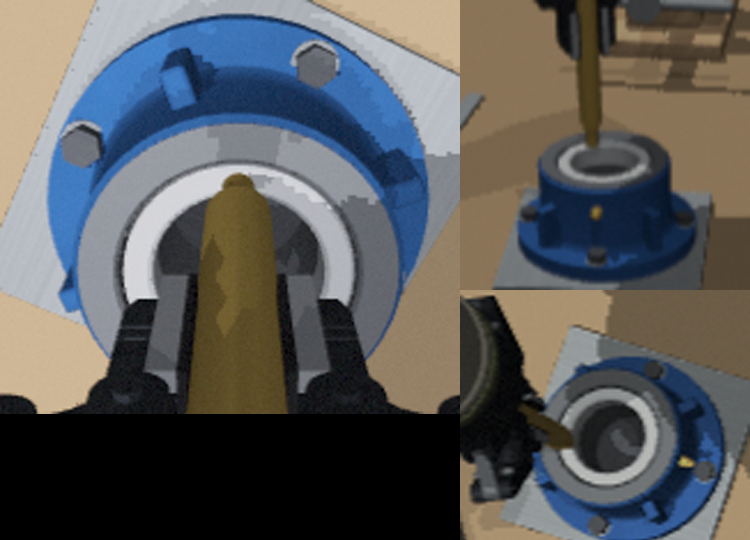

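{"fn": "arm_command", "kwargs": {
  "moves": [
    [[1, -0.28, 0, 0, 0], [1, 0, 0.2, 0.2, 0], [1, 0, 0.6, 0.6, 0], [1, 0, 0.34, 0.34, 0], [1, 0.1, 0, 0, 0], [1, 0.05, 0, 0, 0], [1, 0.04, 0, 0, 0], [1, 0.04, 0, 0, 0], [1, 0.03, 0, 0, 0], [1, 0.02, 0, 0, 0], [1, 0, 0, 0, 0], [1, 0, 0, 0, 0]]
  ]
}}

```text
clock: 24.02
position: [0.5433, 0.2369, 0.2279]
ee_rot: [0.46, 0.537, -0.46, 0.537]
ft_force: [-2.1, 0.5, 0.1]
grip_width: 0.186
```

{"fn": "arm_command", "kwargs": {
  "moves": [
    [[1, 0.02, 0, 0, 0], [1, 0, 0, 0, 0]]
  ]
}}

```text
clock: 24.18
position: [0.5434, 0.2368, 0.2273]
ee_rot: [0.46, 0.537, -0.46, 0.537]
ft_force: [-1.7, 1.0, 1.0]
grip_width: 0.188
```

{"fn": "arm_command", "kwargs": {
  "moves": [
    [[1, 0.02, 0, 0, 0], [1, 0, 0, 0, 0]]
  ]
}}

```text
clock: 24.35
position: [0.5436, 0.2368, 0.2272]
ee_rot: [0.46, 0.537, -0.46, 0.537]
ft_force: [-3.4, -0.3, 4.9]
grip_width: 0.187
```

{"fn": "arm_command", "kwargs": {
  "moves": [
    [[1, 0.02, 0, 0, 0], [1, 0, 0, 0, 0]]
  ]
}}

```text
clock: 24.52
position: [0.5436, 0.2368, 0.2272]
ee_rot: [0.46, 0.537, -0.459, 0.537]
ft_force: [-4.6, -0.9, 7.7]
grip_width: 0.188
```

```bash
python3 lk.py b1
```

```text
t 24.52 p [0.5436 0.2368 0.2272] F [-4.6 -0.9  7.7] M [0.06 1.25 0.06] g 0.188
yz 28.62299645085772 -0.7440769299502059 tip z 77.85366439046231
```

View pics/b1.png

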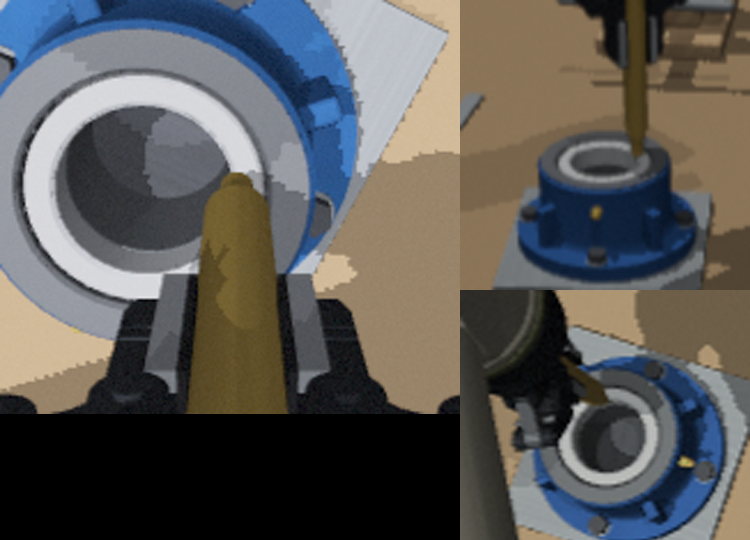

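+y side now stiffens at a tip height of about 77.9 mm, which matches the home rim height of 78. On to the other sides.

{"fn": "arm_command", "kwargs": {
  "moves": [
    [[1, -0.28, 0, 0, 0], [1, 0, -0.4, 0, 0], [1, 0, -0.8, 0, 0], [1, 0, -0.8, 0, 0], [1, 0, -0.32, 0, 0], [1, 0.1, 0, 0, 0], [1, 0.04, 0, 0, 0], [1, 0.04, 0, 0, 0], [1, 0.04, 0, 0, 0], [1, 0.03, 0, 0, 0], [1, 0.03, 0, 0, 0], [1, 0, 0, 0, 0]]
  ]
}}

```text
clock: 25.67
position: [0.4871, 0.2277, 0.2272]
ee_rot: [0.46, 0.537, -0.46, 0.537]
ft_force: [-2.8, -1.2, 7.7]
grip_width: 0.192
```

{"fn": "arm_command", "kwargs": {
  "moves": [
    [[1, 0.02, 0, 0, 0], [1, 0, 0, 0, 0]]
  ]
}}

```text
clock: 25.83
position: [0.4871, 0.2277, 0.2271]
ee_rot: [0.461, 0.537, -0.459, 0.537]
ft_force: [-2.9, -2.1, 10.6]
grip_width: 0.189
```

{"fn": "arm_command", "kwargs": {
  "moves": [
    [[1, -0.3, 0, 0, 0], [1, 0, 0.2, 0.2, 0], [1, 0, 0.6, 0.6, 0], [1, 0, 0.37, 0.38, 0], [1, 0.1, 0, 0, 0], [1, 0.06, 0, 0, 0], [1, 0.04, 0, 0, 0], [1, 0.04, 0, 0, 0], [1, 0.03, 0, 0, 0], [1, 0.03, 0, 0, 0], [1, 0, 0, 0, 0]]
  ]
}}

```text
clock: 26.75
position: [0.5196, 0.2033, 0.2271]
ee_rot: [0.46, 0.537, -0.459, 0.537]
ft_force: [-3.7, -2.8, 10.2]
grip_width: 0.186
```

{"fn": "arm_command", "kwargs": {
  "moves": [
    [[1, -0.3, 0, 0, 0], [1, 0, 0.01, -0.4, 0], [1, 0, 0, -0.8, 0], [1, 0, 0, -0.8, 0], [1, 0, 0, -0.32, 0], [1, 0.1, 0, 0, 0], [1, 0.06, 0, 0, 0], [1, 0.04, 0, 0, 0], [1, 0.04, 0, 0, 0], [1, 0.03, 0, 0, 0], [1, 0.03, 0, 0, 0], [1, 0, 0, 0, 0]]
  ]
}}

```text
clock: 27.75
position: [0.5115, 0.2593, 0.2271]
ee_rot: [0.461, 0.537, -0.46, 0.537]
ft_force: [-3.8, -2.4, 10.8]
grip_width: 0.184
```

```bash
python3 lk.py b3
```

```text
t 27.75 p [0.5115 0.2593 0.2271] F [-3.8 -2.4 10.8] M [-0.85  1.19  0.04] g 0.184
yz 0.47668009003556067 -28.063615435489154 tip z 77.84066714927026
```

View pics/b3.png

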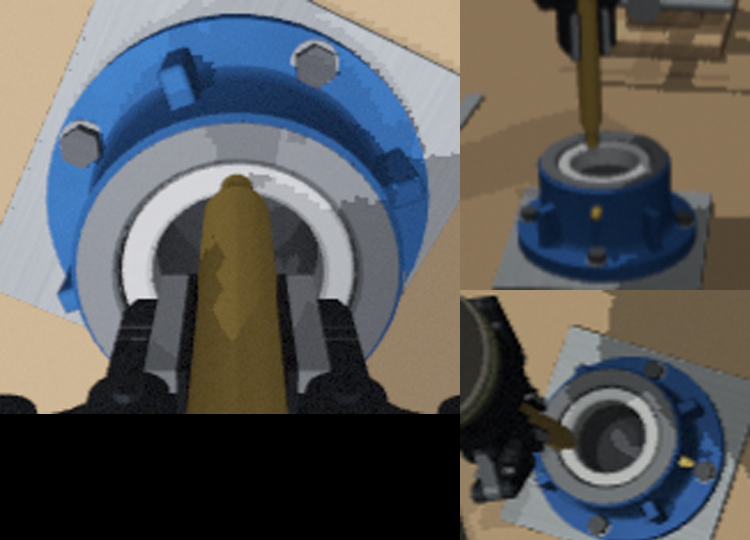

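All four sides stop at the same height (TCP 0.2271–0.2272). Now the steady bear-down at this side.

{"fn": "arm_command", "kwargs": {
  "moves": [
    [[1, 0.02, 0, 0, 0], [1, 0.02, 0, 0, 0], [1, 0, 0, 0, 0], [1, 0, 0, 0, 0]]
  ]
}}

```text
clock: 28.23
position: [0.5117, 0.2593, 0.227]
ee_rot: [0.461, 0.537, -0.46, 0.537]
ft_force: [-5.5, -3.8, 17.2]
grip_width: 0.187
```

{"fn": "arm_command", "kwargs": {
  "moves": [
    [[1, 0.01, 0, 0, 0], [1, 0, 0, 0, 0], [1, 0, 0, 0, 0]]
  ]
}}

```text
clock: 28.48
position: [0.5117, 0.2594, 0.227]
ee_rot: [0.461, 0.537, -0.46, 0.537]
ft_force: [-6.6, -3.7, 19.3]
grip_width: 0.189
```

{"fn": "arm_command", "kwargs": {
  "moves": [
    [[1, 0, 0, 0, 0], [1, 0, 0, 0, 0], [1, 0, 0, 0, 0], [1, 0, 0, 0, 0], [1, 0, 0, 0, 0], [1, 0, 0, 0, 0], [1, 0, 0, 0, 0], [1, 0, 0, 0, 0], [1, 0, 0, 0, 0], [1, 0, 0, 0, 0], [1, 0, 0, 0, 0], [1, 0, 0, 0, 0]]
  ]
}}

```text
clock: 29.48
position: [0.5117, 0.2594, 0.227]
ee_rot: [0.461, 0.537, -0.46, 0.537]
ft_force: [-6.6, -3.9, 19.8]
grip_width: 0.186
```

{"fn": "arm_command", "kwargs": {
  "moves": [
    [[1, -0.35, 0, 0, 0], [1, 0, 0, 0.4, 0], [1, 0, 0, 0.8, 0], [1, 0, 0, 0.8, 0], [1, 0, 0, 0.32, 0], [1, 0.15, 0, 0, 0], [1, 0.04, 0, 0, 0], [1, 0.03, 0, 0, 0], [1, 0.03, 0, 0, 0], [1, 0.03, 0, 0, 0], [1, 0.02, 0, 0, 0], [1, 0, 0, 0, 0]]
  ]
}}

```text
clock: 30.48
position: [0.5199, 0.204, 0.227]
ee_rot: [0.46, 0.538, -0.459, 0.537]
ft_force: [-4.8, -3.0, 12.1]
grip_width: 0.19
```

{"fn": "arm_command", "kwargs": {
  "moves": [
    [[1, 0.02, 0, 0, 0], [1, 0.02, 0, 0, 0], [1, 0, 0, 0, 0], [1, 0, 0, 0, 0], [1, 0, 0, 0, 0], [1, 0, 0, 0, 0], [1, 0, 0, 0, 0], [1, 0, 0, 0, 0], [1, 0, 0, 0, 0], [1, 0, 0, 0, 0], [1, 0, 0, 0, 0], [1, 0, 0, 0, 0]]
  ]
}}

```text
clock: 31.48
position: [0.5201, 0.204, 0.2269]
ee_rot: [0.46, 0.538, -0.459, 0.537]
ft_force: [-6.5, -2.7, 19.4]
grip_width: 0.189
```

{"fn": "arm_command", "kwargs": {
  "moves": [
    [[1, -0.35, 0, 0, 0], [1, 0, 0.2, -0.2, 0], [1, 0, 0.6, -0.6, 0], [1, 0, 0.34, -0.36, 0], [1, 0.15, 0, 0, 0], [1, 0.04, 0, 0, 0], [1, 0.03, 0, 0, 0], [1, 0.03, 0, 0, 0], [1, 0.03, 0, 0, 0], [1, 0.03, 0, 0, 0], [1, 0.02, 0, 0, 0], [1, 0, 0, 0, 0]]
  ]
}}

```text
clock: 32.48
position: [0.5437, 0.2361, 0.2271]
ee_rot: [0.461, 0.537, -0.459, 0.537]
ft_force: [-5.8, 0.2, 12.4]
grip_width: 0.187
```

{"fn": "arm_command", "kwargs": {
  "moves": [
    [[1, 0.02, 0, 0, 0], [1, 0, 0, 0, 0], [1, 0, 0, 0, 0], [1, 0, 0, 0, 0], [1, 0, 0, 0, 0], [1, 0, 0, 0, 0], [1, 0, 0, 0, 0], [1, 0, 0, 0, 0]]
  ]
}}

```text
clock: 33.15
position: [0.5438, 0.2361, 0.227]
ee_rot: [0.461, 0.537, -0.459, 0.537]
ft_force: [-6.2, -0.8, 15.8]
grip_width: 0.187
```

{"fn": "arm_command", "kwargs": {
  "moves": [
    [[1, -0.35, 0, 0, 0], [1, 0, -0.4, 0, 0], [1, 0, -0.8, 0, 0], [1, 0, -0.8, 0, 0], [1, 0, -0.32, 0, 0], [1, 0.15, 0, 0, 0], [1, 0.04, 0, 0, 0], [1, 0.03, 0, 0, 0], [1, 0.03, 0, 0, 0], [1, 0.03, 0, 0, 0], [1, 0.03, 0, 0, 0], [1, 0.02, 0, 0, 0]]
  ]
}}

```text
clock: 34.15
position: [0.4874, 0.2272, 0.227]
ee_rot: [0.461, 0.537, -0.459, 0.537]
ft_force: [-5.6, -2.2, 18.2]
grip_width: 0.182
```

{"fn": "arm_command", "kwargs": {
  "moves": [
    [[1, 0, 0, 0, 0], [1, 0, 0, 0, 0], [1, 0, 0, 0, 0], [1, 0, 0, 0, 0], [1, 0, 0, 0, 0]]
  ]
}}

```text
clock: 34.57
position: [0.4873, 0.2272, 0.227]
ee_rot: [0.461, 0.537, -0.459, 0.537]
ft_force: [-4.6, -2.8, 14.9]
grip_width: 0.187
```

```bash
python3 lk.py b5
```

```text
t 34.57 p [0.4873 0.2272 0.227 ] F [-4.6 -2.8 14.9] M [-0.74  1.45 -0.05] g 0.187
yz -28.473072991888134 -0.20503743127897553 tip z 77.74475899560518
```

View pics/b5.png

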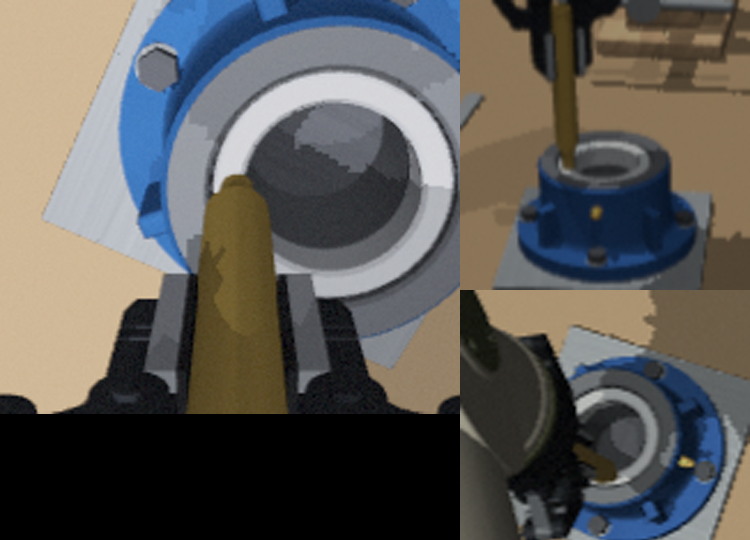

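All four sides hold firm under about 18–22 N net at tip z ≈ 77.7–77.8. Taking the drift back to its socket.

{"fn": "arm_command", "kwargs": {
  "moves": [
    [[1, -0.3, 0, 0, 0], [1, -0.6, 0, 0, 0], [1, -1, 0, 0, 0], [1, 0, 0, 0.5, 0], [1, 0, -0.02, 1, 0], [1, 0, -0.02, 1, 0], [1, 0, -0.02, 1, 0], [1, 0, -0.02, 1, 0], [1, 0, -0.02, 1, 0], [1, 0, -0.02, 1, 0], [1, 0, -0.02, 1, 0], [1, 0, 0, 1, 0]]
  ]
}}

```text
clock: 35.72
position: [0.5156, 0.0147, 0.2724]
ee_rot: [0.46, 0.537, -0.46, 0.537]
ft_force: [0.4, 0.3, -2.5]
grip_width: 0.188
```

{"fn": "arm_command", "kwargs": {
  "moves": [
    [[1, 0, 0, 1, 0], [1, 0, 0, 1, 0], [1, 0, 0, 1, 0], [1, 0, 0, 1, 0], [1, 0, 0, 1, 0], [1, 0, 0, 1, 0], [1, 0, 0, 1, 0], [1, 0, 0, 0.7, 0], [1, 0, 0, 0.3, 0], [1, 0, 0, 0, 0], [1, 0, 0, 0, 0], [1, 0, 0, 0, 0]]
  ]
}}

```text
clock: 36.72
position: [0.5465, -0.1796, 0.2724]
ee_rot: [0.46, 0.538, -0.459, 0.537]
ft_force: [0.0, 0.9, -1.7]
grip_width: 0.186
```

```bash
python3 - <<'E'
from h import *
o=st(); print(R.from_quat(o['ee_rot']).as_matrix().round(4).tolist()); i=manip.camera_info('wrist'); shot('wrist','c1.png'); d=np.array([.5511,-.1928,0])-np.array(o['position']); M=R.from_quat(o['ee_rot']).as_matrix(); print('units',(M.T@[d[0],d[1],0]/.025).round(3))
print(i['pose'].round(3).tolist() if hasattr(i['pose'],'round') else 0)
s=shot('side','c1s.png'); t=shot('top','c1t.png')
a=cv2.imread('pics/c1s.png')[200:400,300:460]; b=cv2.imread('pics/c1.png')[170:370,210:420]
cv2.imwrite('pics/c1c.png',np.hstack([cv2.resize(a,(320,400)),cv2.resize(b,(420,400))]))
E
```

```text
t 36.72 p [ 0.5465 -0.1796  0.2724] F [ 0.   0.9 -1.7] M [ 0.    0.01 -0.02] g 0.186
[[-0.0003, 0.9878, 0.1556], [0.0008, 0.1556, -0.9878], [-1.0, -0.0002, -0.0008]]
units [-0.    0.1   0.55]
[[0.988, 0.148, 0.048, 0.532], [0.155, -0.939, -0.308, -0.1], [-0.001, 0.312, -0.95, 0.344], [0.0, 0.0, 0.0, 1.0]]
```

View pics/c1c.png

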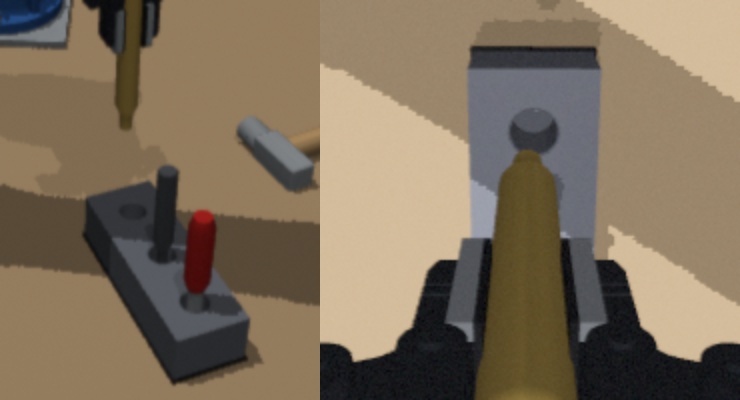

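{"fn": "arm_command", "kwargs": {
  "moves": [
    [[1, 0, 0.1, 0.3, 0], [1, 0, 0, 0.22, 0], [1, 0.8, 0, 0, 0], [1, 0.8, 0, 0, 0], [1, 0.7, 0, 0, 0], [1, 0.3, 0, 0, 0], [1, 0, 0, 0, 0], [1, 0, 0, 0, 0]]
  ]
}}

```text
clock: 37.53
position: [0.551, -0.1939, 0.2081]
ee_rot: [0.46, 0.537, -0.46, 0.537]
ft_force: [-0.8, 0.0, -1.8]
grip_width: 0.192
```

```bash
python3 - <<'E'
from h import *
o=st(); shot('wrist','c2.png');  
s=shot('side','c2s.png'); t=shot('top','c2t.png')
a=cv2.imread('pics/c2s.png')[260:380,320:440]; b=cv2.imread('pics/c2.png')[190:290,260:370]
cv2.imwrite('pics/c2c.png',np.hstack([cv2.resize(a,(360,360),interpolation=cv2.INTER_CUBIC),cv2.resize(b,(396,360),interpolation=cv2.INTER_CUBIC)]))
E
```

```text
t 37.53 p [ 0.551  -0.1939  0.2081] F [-0.8  0.  -1.8] M [-0.04 -0.02 -0.01] g 0.192
```

View pics/c2c.png

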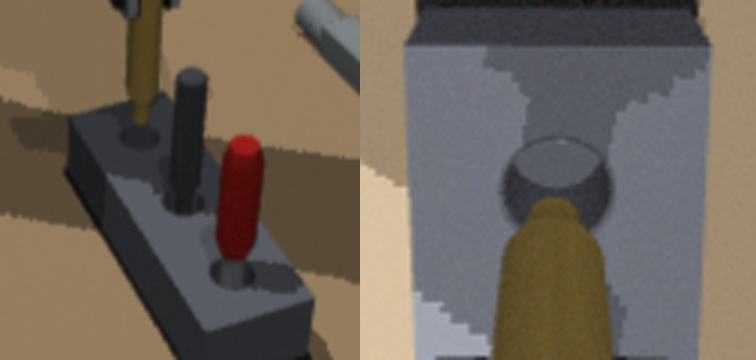

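The tip hangs over the socket opening. It sits about 1 mm too far along +z and 0.5 mm off in y, so I'm correcting that and lowering gently.

{"fn": "arm_command", "kwargs": {
  "moves": [
    [[1, 0.2, 0.02, -0.04, 0], [1, 0.2, 0, 0, 0], [1, 0.2, 0, 0, 0], [1, 0.2, 0, 0, 0], [1, 0, 0, 0, 0]]
  ]
}}

```text
clock: 38.1
position: [0.5506, -0.1922, 0.1863]
ee_rot: [0.46, 0.538, -0.46, 0.537]
ft_force: [0.0, -0.0, -3.0]
grip_width: 0.191
```

{"fn": "arm_command", "kwargs": {
  "moves": [
    [[1, 0.2, 0, 0, 0], [1, 0.2, 0, 0, 0], [1, 0.2, 0, 0, 0], [1, 0.1, 0, 0, 0], [1, 0, 0, 0, 0]]
  ]
}}

```text
clock: 38.52
position: [0.5508, -0.1923, 0.1693]
ee_rot: [0.46, 0.537, -0.46, 0.537]
ft_force: [-0.8, -0.6, -2.3]
grip_width: 0.187
```

{"fn": "arm_command", "kwargs": {
  "moves": [
    [[1, 0.2, 0, 0, 0], [1, 0.15, 0, 0, 0], [1, 0.05, 0, 0, 0], [1, 0, 0, 0, 0]]
  ]
}}

```text
clock: 38.85
position: [0.551, -0.1924, 0.1597]
ee_rot: [0.46, 0.537, -0.46, 0.537]
ft_force: [0.1, 0.7, -2.3]
grip_width: 0.194
```

{"fn": "arm_command", "kwargs": {
  "moves": [
    [[1, 0.03, 0, 0, 0], [1, 0, 0, 0, 0], [1, 0, 0, 0, 0]]
  ]
}}

```text
clock: 39.1
position: [0.5512, -0.1925, 0.1595]
ee_rot: [0.46, 0.537, -0.46, 0.537]
ft_force: [0.7, 0.6, -3.2]
grip_width: 0.186
```

{"fn": "arm_command", "kwargs": {
  "moves": [
    [[1, 0.03, 0, 0, 0], [1, 0, 0, 0, 0], [1, 0, 0, 0, 0]]
  ]
}}

```text
clock: 39.35
position: [0.5514, -0.1926, 0.1593]
ee_rot: [0.46, 0.537, -0.46, 0.537]
ft_force: [-2.4, 0.6, 5.2]
grip_width: 0.184
```

It touches the socket floor at the same height as when it was grasped. Releasing.

{"fn": "arm_command", "kwargs": {
  "moves": [
    [[1, -0.02, 0, 0, 0], [0, 0, 0, 0, 0], [0, 0, 0, 0, 0], [0, 0, 0, 0, 0], [0, 0, 0, 0, 0], [0, 0, 0, 0, 0], [0, 0, 0, 0, 0], [0, 0, 0, 0, 0], [0, 0, 0, 0, 0], [0, 0, 0, 0, 0], [0, 0, 0, 0, 0]]
  ]
}}

```text
clock: 40.27
position: [0.5512, -0.1924, 0.1591]
ee_rot: [0.46, 0.537, -0.46, 0.537]
ft_force: [-1.1, -0.3, -0.0]
grip_width: 1.001
```

```bash
python3 - <<'E'
from h import *
o=st(); shot('wrist','d1.png')
E
```

```text
t 40.27 p [ 0.5512 -0.1924  0.1591] F [-1.1 -0.3 -0. ] M [ 0.05 -0.03 -0.03] g 1.001
```

View pics/d1.png

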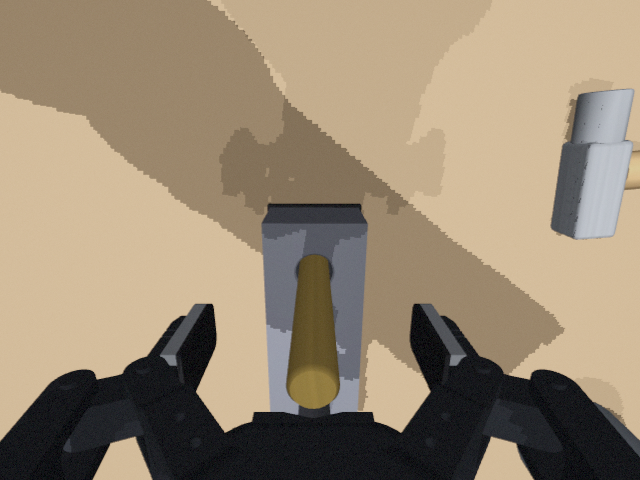

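The drift stands upright in its socket (top at (383, 313)) with the jaws clear. Raising, then moving back over the housing to inspect the cup.

{"fn": "arm_command", "kwargs": {
  "moves": [
    [[0, -0.4, 0, 0, 0], [0, -1, 0, 0, 0], [0, -1, 0, 0, 0], [0, -1, 0, 0, 0], [0, -1, 0, 0, 0], [0, -1, 0, -0.5, 0], [0, 0, 0, -1, 0], [0, 0, 0, -1, 0], [0, 0, 0, -1, 0], [0, 0, 0, -1, 0], [0, 0, 0, -1, 0], [0, 0, 0, -1, 0]]
  ]
}}

```text
clock: 41.32
position: [0.5258, -0.031, 0.295]
ee_rot: [0.46, 0.537, -0.46, 0.537]
ft_force: [0.9, -0.7, -0.1]
grip_width: 0.998
```

{"fn": "arm_command", "kwargs": {
  "moves": [
    [[0, 0, 0, -1, 0], [0, 0, 0, -1, 0], [0, 0, 0, -1, 0], [0, 0, 0, -1, 0], [0, 0, 0, -1, 0], [0, 0, 0, -1, 0], [0, 0, 0, -1, 0], [0, 0, 0, -1, 0], [0, 0, 0, -1, 0], [0, 0, 0, 0, 0], [0, 0, 0, 0, 0], [0, 0, 0, 0, 0]]
  ]
}}

```text
clock: 42.32
position: [0.4917, 0.1896, 0.2947]
ee_rot: [0.46, 0.537, -0.46, 0.537]
ft_force: [0.6, -1.1, -0.2]
grip_width: 1.002
```

```bash
python3 - <<'E'
from h import *
o=st(); w=shot('wrist','e1.png'); shot('side','e1s.png'); shot('top','e1t.png')
cv2.imwrite('pics/e1c.png',cv2.resize(cv2.imread('pics/e1.png')[180:320,230:400],None,fx=4,fy=4,interpolation=cv2.INTER_CUBIC))
E
```

```text
t 42.32 p [0.4917 0.1896 0.2947] F [ 0.6 -1.1 -0.2] M [-0.    0.01  0.  ] g 1.002
```

View pics/e1c.png

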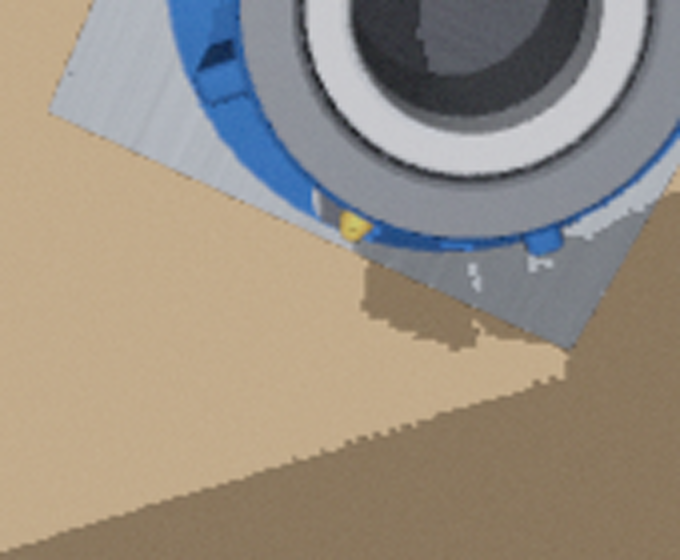

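View pics/e1s.png

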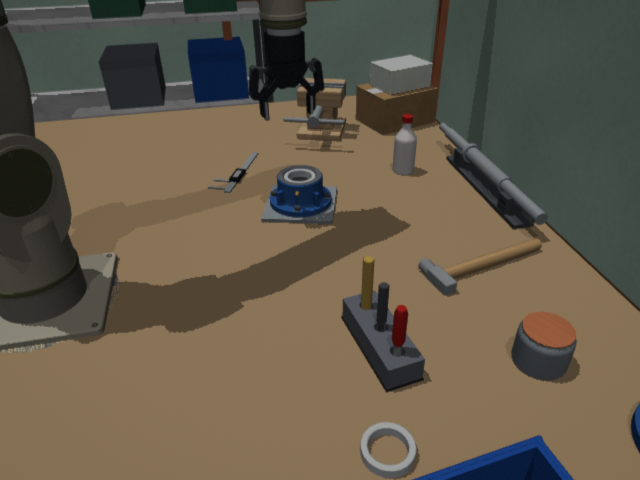

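```bash
python3 - <<'E'
import cv2
cv2.imwrite('pics/e1d.png',cv2.resize(cv2.imread('pics/e1.png')[105:245,270:430],None,fx=4,fy=4,interpolation=cv2.INTER_CUBIC))
E
```

```text
(no output)
```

View pics/e1d.png

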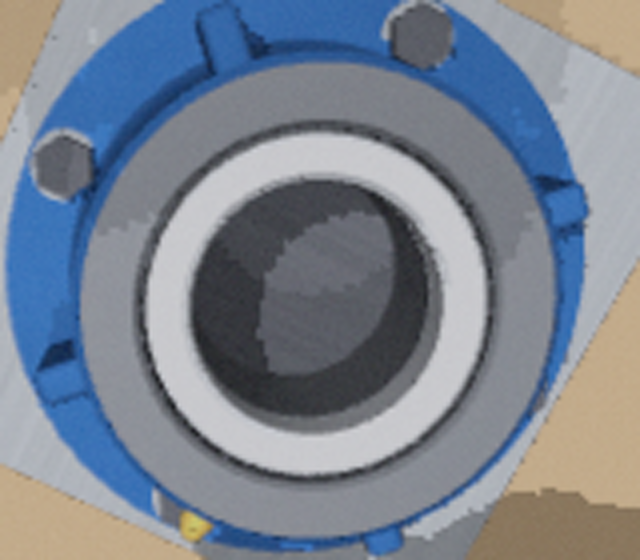

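The cup sits concentric with an even dark ring all round it and the rim just below the face. The drift, punch, nut driver and spare cup are all in their places. Handing in.

```bash
python3 -c "
from workcell import manip
print(manip.hand_in())"
```

```text
the job is handed in; nothing more can be done
None
```

The bearing cup is driven fully home and square, and the drift is back in its socket. I handed in at about 42 s of the 72 s allowed.

- **Driving:** I worked round four rim points in opposite pairs with light pushes, about 2–3 mm down at a time. The cup went down with at most about 5 N registered until each side stiffened on the shoulder.
- **Seating:** All four sides stopped with the drift tip at about 77.8 mm, against the expected 78 mm. They agreed within about 0.2 mm.
- **Bearing down:** I held about 18–22 N, allowing for the drift's weight, on each of the four sides for roughly 0.5–1 s. The highest reading was about 23 N, under the 30 N limit.
- **Final checks:** The last pictures show the cup rim just below the face with an even gap all round. The drift stands upright in its socket, and the punch, nut driver and spare cup look untouched.
- **What I could not settle:** The side and top cameras first disagreed by about 13 mm on the bore position, and the wrist camera reads about 1.7 mm off sideways. I corrected for both against the known drift tip. Force was only read at the end of each move, so brief peaks in between were not seen.

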